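Clamp a glaze test tile in the jig with its wing nut

ROBOT

A 6-joint arm with a two-finger parallel gripper is mounted at the origin on a cart in front of the work surface, level with it; the furniture and walls round the work are solid. World frame = base frame: x ahead of the robot, y to its left, z up, the work surface at z = 0. Lengths are in m, angles in rad, forces in N, time in s.
With the tool pointing down it reaches from about 0.3 to 0.875 m from the base axis. Payload 6.4 kg.
Tool frame: the origin (TCP) lies between the finger pads; the fingertips stand 25 mm ahead of it and the grasp point (between the pads) lies 6 mm ahead of it; y points along the fingers, x is the direction in which the jaws open and shut, and the axes are right-handed (so a half turn about y gives the same grasp; the last joint's range is limited). The gripper opens to 85 mm and grips with 20 to 120 N. Pads are 22 mm wide; open, the fingers measure 114 mm over their backs; the gripper's body (76 mm by 85 mm) begins 54 mm behind the grasp point. The pads swing forward as they close: fully open they stand 13 mm farther back than shut.
Start: joints at [0.995, 0.181, 1.607, -0, 1.354, -0.206], TCP at [0.208, 0.536, 0.218] pointing down, gripper open.
Joint ranges: [-2.99, 2.99], [-0.89, 2.07], [0.3, 2.58], [-1.14, 4.28], [0, 2.63], [-3.12, 3.12]. Speed limits (rad/s): [2.57, 2.57, 3.01, 3.14, 3.14, 3.14].

INTERFACE

Orientations are given as a unit quaternion [w, x, y, z].
In Python, from bench import ctrl, vision, ticket, find_in, regions_of, pinpoint gives the robot as it stands.
- The arm moves only by the tool apply_moves, never from a script. Its argument "increments" is a list of rows, each an object of numbers: "x", "y", "z": the shift along the tool's x, y, z in cm; "ax", "ay", "az": the turn, a rotation vector about the tool's x, y, z in rad; "grip": the closure, from 0 (fully open) to 1 (shut). A call has 1 to 12 rows; each row is the pose to reach, as a shift and turn from the pose measured when the call began, along the tool's axes at that moment; what a row does not reach only later rows make up. A row lasts 1/8 s, in which the tool goes at most 62.5 mm and 10.7 degrees, less where a joint would pass 70% of its speed; a pose out of reach is approached as far as the arm can. A call with a gripper value outside its range is refused whole. The fingers move at their own pace and stop on an object; the grip force is fixed at half the most. Time passes only in rows, so rows that repeat a pose let the fingers close. It gives the time, the measured TCP pose, the force and the opening at its end, in the units of the state.
- ctrl.get_obs(): the state, without advancing time (a new reading comes with each control period).
- vision.camera(name): name is "scene" or "top"; returns the picture (400x640x3 uint8, red, green, blue); there is no depth.
- vision.camera_params(name): a dict with "intrinsics" (3x3 intrinsics, pixels), "k1" (the pictures are not rectified: a ray, as slopes to the right and down, at radius r is drawn at 1 + k1 r^2 times it, then the intrinsics apply), "R" (3x3) and "t" (3): a world point X has camera coordinates R X + t. Camera axes: x right, y down, z forward; pixel columns grow to the right and rows downward; lengths in m; the calibration is good to about 2 mm. A picture is of the moment at which its call begins. camera_params takes no time and is no camera call.
- ticket.hand_in(): hands the job in, once; it reports no verdict.
Trained networks look in the newest picture that a camera, given by its name, has taken for a name from the list of things; names that differ only in an ending like _2 or _b are one class to them, and where a whole thing is asked for, a point or a joint stands for the part that bears it (a point fixed in the world has none). Each returns a list of dicts, best first, with "p" (0 to 1); they miss things now and then, are a little off and sometimes report something else, mostly with a low value. They report only what shows in the picture. A call takes as long as a camera call. They do not tell look-alikes from the thing itself.
- find_in(camera, query): "rect" ([centre column, centre row, width, height] in pixels, round what is visible of it).
- regions_of(camera, query): "mask" (400x640 bool, what is visible of it) and "rect" ([centre column, centre row, width, height] in pixels, round what is visible of it).
- pinpoint(camera, query): "xy" ([column, row] in pixels: a listed point, or the origin of a listed thing).
The state is a dict: "time_s": time; "q": joint angles; "dq": joint speeds; "joint_efforts": joint torques, N m; "eef_pos": TCP position; "eef_rot": TCP orientation; "wrist_force": force on the tool from outside, world axes, zero at the start; "torque": the same for the moment, N m; "opening": opening from 0.0 (shut) to 1.0 (fully open).
Only numpy, scipy, OpenCV 4.12 (cv2) and the standard library are available. Lean on these libraries where they do the work, as an engineer would, in place of code of your own. Each camera call takes 0.05 s, during which the arm holds its last target.

TASK

Push the loose glaze tile along its channel in the wooden jig, under the raised metal strap, until its far end rests fully home against the back board. Then turn the wing nut clockwise (seen from above) with repeated strokes of a fingertip against its wings, until it is tight and will turn no further and the strap clamps the tile. Push lightly, do not pinch or lift anything, and leave the other things on the bench where they are.

Things in the scene. Friction and masses are not known exactly. Their poses are not given: they have to be found in the camera images.
- jig: wooden clamping jig screwed to the bench (it cannot move). Origin on the bench surface; x runs along the tile channel towards the back board, y to the left, z up. Base board 185x185, 18 thick, from x -123 to 62 and y -105 to 80. Upright back board along its far edge: front face at x = +50, top 68 above the bench. The channel runs along x centred on y = 0, between two metal rails 5 high, 52 apart.
- tile_home (a point): point fixed in the jig where the tile's centre is when the tile is fully home (jig x = +14, y = 0, z = 22 mm); axes as the jig's
- tile_mid (a point): centre of the loose glaze tile to be clamped, 72 (its x, along the channel) x 48 x 8.5 mm, about 35 g. It lies flat on the base board in the channel, drawn back from home by 40 to 50 mm towards jig -x; it slides with under 1 N.
- tile: the same tile; origin at the centre of its underside
- strap: flat aluminium strap 26x136x5 mm across the channel (along jig y), carried by the stud. Origin at its underside on the stud's axis (jig x = 14, y = -62). It cannot turn; it sinks as the nut is turned, 5 mm a turn; tight, its top is 31 mm above the bench, at the start 3 to 5 mm higher, with 3 to 4.5 mm of room above a tile.
- nut_axis (a point): point on the upright stud's axis 45 mm above the bench, level with the lower edge of the wings when tight; fixed in the jig at x = 14, y = -62. The stud is 12 across, top 75 above the bench. The back board's face is 36 mm from this axis, so a finger pushing the wings has free room only on the other sides, within about 115 degrees either way of the jig's -x direction.
- wing_nut (a joint): angle of the wing nut in rad, growing clockwise seen from above: 0 fully loose, 6.0 tight (hard stop; 6 to 10 N at the wings is ample). Starts between 0 and 1.4. The two opposite wings point along jig x and -x at 6.0; at angle q they point (6.0 - q) rad anticlockwise of that. It turns with friction of about 0.05 N m (about 2 N at the wings) and stays where it is left; it cannot come off the stud.
- nut_wings: the two wings of the nut, upright rounded ears 7 thick that reach 32 mm from the stud's axis, spanning 44 to 67 mm above the bench when tight and up to 5 higher at the start; the hub between them is 28 across at its foot, 22 at the top and reaches 61 above the bench when tight. Origin on the stud's axis; its x axis runs along the wings.
- spare_tile: a second glaze tile like the first, lying on the bench beside the jig's left (+y) side; bystander (sizes mm)
- stilt: three-armed bisque kiln stilt, 44x39x16, on the bench to the right (-y) of the jig; bystander (sizes mm)
- brush_a: wooden glaze brush 210 long, at the back of the bench; bystander (sizes mm)
- brush_b: glaze brush 170 long, at the back of the bench; bystander (sizes mm)
- jar: glaze jar with lid, 58 across, 68 high, behind the jig; bystander (sizes mm)
- cutter: snap-off cutter 158 long, lying at the right of the bench; bystander (sizes mm)
There are look-alikes about, which are no part of the job. What is meant by the tile is not green, and is the larger of those in its own colour.

How it is judged:
By the outcome, as a careful person would: the job done as asked, in the order asked, and still so for the second after the job is handed in, with the robot touching nothing.
It also fails if it takes over 54 s, if anything falls off the work surface, if the arm or the gripper's body presses on something with over 40 N, if the wrist force passes 120 N, or if a joint passes its speed limit or range.

## Working session

There is one attempt and no reset: what is moved stays moved. The work goes in short steps, Python scripts to look and compute and a tool call to move; the robot and the scene stay as the last step left them, time stands still between calls to the robot, and variables do not carry over. Pictures are saved under pics/ and viewed, and the job is handed in when it is done.

Besides the shell and the picture viewer there is one more tool, called as name(argument=value, ...) on one line, values as JSON. apply_moves: Moves the arm, as the interface text tells. Its arguments: {"type":"object","properties":{"increments":{"type":"array","items":{"type":"object","properties":{"x":{"type":"number"},"y":{"type":"number"},"z":{"type":"number"},"ax":{"type":"number"},"ay":{"type":"number"},"az":{"type":"number"},"grip":{"type":"number"}}}}},"required":["increments"]}

```bash
ls; mkdir -p pics; cat > h.py <<'E'
import numpy as np,cv2
from bench import ctrl, vision, ticket, find_in, regions_of, pinpoint
def snap(c,n):
    im=vision.camera(c); cv2.imwrite(f'pics/{n}.png',im[:,:,::-1]); return im
def ray(c,px):
    p=vision.camera_params(c);K=np.array(p['intrinsics']);R=np.array(p['R']);t=np.array(p['t'])
    d=np.array([(px[0]-K[0,2])/K[0,0],(px[1]-K[1,2])/K[1,1]]);u=d.copy()
    for _ in range(30): u=d/(1+p['k1']*(u@u))
    return -R.T@t, R.T@np.array([u[0],u[1],1])
def atz(c,px,z):
    o,d=ray(c,px); return o+d*(z-o[2])/d[2]
def proj(c,X):
    p=vision.camera_params(c);K=np.array(p['intrinsics']);x=np.array(p['R'])@np.array(X)+np.array(p['t'])
    u=x[:2]/x[2];u=u*(1+p['k1']*(u@u));return np.array([K[0,0]*u[0]+K[0,2],K[1,1]*u[1]+K[1,2]])
E
python3 - <<'E'
from h import *
for c in ['top','scene']:
    snap(c,c+'0')
    p=vision.camera_params(c); print(c,p)
    for q in ['tile_mid','tile_home','nut_axis','jig','strap','nut_wings']:
        print(q,[(np.round(r['xy'],1).tolist(),round(r['p'],2)) for r in pinpoint(c,q)][:4])
o=ctrl.get_obs();print(o)
E
```

```text
pics
top {'intrinsics': array([[430.64657182,   0.        , 318.8603632 ],
       [  0.        , 430.64657182, 193.49187383],
       [  0.        ,   0.        ,   1.        ]]), 'k1': -0.010754081230329284, 'R': array([[ 0.00494781, -0.99952718,  0.03034695],
       [-0.99785549, -0.00691573, -0.06508917],
       [ 0.06526826, -0.02995982, -0.9974179 ]]), 't': array([0.02999988, 0.56590374, 1.25481469])}
tile_mid [([235.7, 193.3], 0.81), ([273.1, 261.3], 0.57), ([229.3, 256.3], 0.51)]
tile_home [([233.0, 182.2], 0.86)]
nut_axis [([252.4, 177.2], 0.72)]
jig [([236.4, 186.1], 0.95)]
strap [([294.0, 207.5], 0.71), ([439.2, 221.3], 0.2)]
nut_wings [([255.6, 177.1], 0.57), ([236.0, 198.5], 0.42)]
scene {'intrinsics': array([[475.40071597,   0.        , 314.82068569],
       [  0.        , 475.40071597, 199.97242449],
       [  0.        ,   0.        ,   1.        ]]), 'k1': -0.017651176691340493, 'R': array([[ 0.8065621 , -0.59101484, -0.01261061],
       [-0.4663735 , -0.62306508, -0.6279217 ],
       [ 0.36325382,  0.5123391 , -0.77817434]]), 't': array([-0.45128639,  0.3366901 ,  1.0
[... 258 characters left out ...]
.3], 0.77)]
nut_wings [([280.6, 160.5], 0.39)]
{'time_s': 0.7, 'q': array([ 9.94704570e-01,  1.80746307e-01,  1.60698077e+00,  2.99636768e-05,
        1.35382432e+00, -2.06245538e-01]), 'dq': array([-0.00079503,  0.00182684,  0.00016455,  0.00055157, -0.00025559,
        0.00021972]), 'joint_efforts': array([-1.18131018e-03, -4.44715691e+01, -3.51624835e+01, -2.73504420e-04,
        4.08784053e-04, -1.35506036e-05]), 'eef_pos': array([0.20780441, 0.53616108, 0.21782798]), 'eef_rot': array([ 0.58342712, -0.58339681, -0.39954733,  0.39952834]), 'wrist_force': array([-0.37868679, -0.27745416,  0.02919129]), 'torque': array([ 0.07233289,  0.00698256, -0.02734499]), 'opening': 0.9950288806796417}
```

```bash
python3 - <<'E'
import cv2
a=cv2.imread('pics/top0.png');cv2.imwrite('pics/t0c.png',cv2.resize(a[100:300,120:380],None,fx=3,fy=3,interpolation=cv2.INTER_CUBIC))
a=cv2.imread('pics/scene0.png');cv2.imwrite('pics/s0c.png',cv2.resize(a[80:280,140:400],None,fx=3,fy=3,interpolation=cv2.INTER_CUBIC))
E
```

```text
(no output)
```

View pics/top0.png

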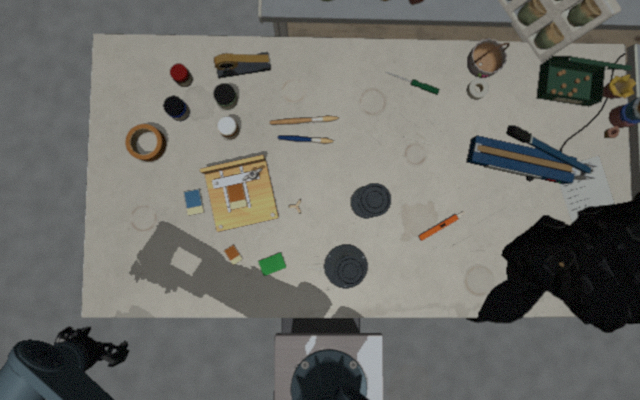

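View pics/scene0.png

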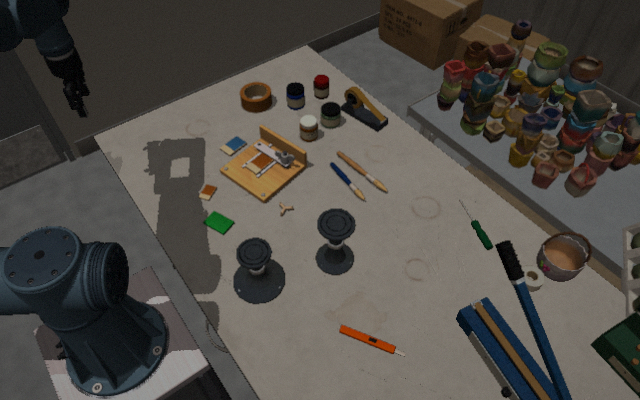

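```bash
ls pics
```

```text
s0c.png
scene0.png
t0c.png
top0.png
```

View pics/t0c.png

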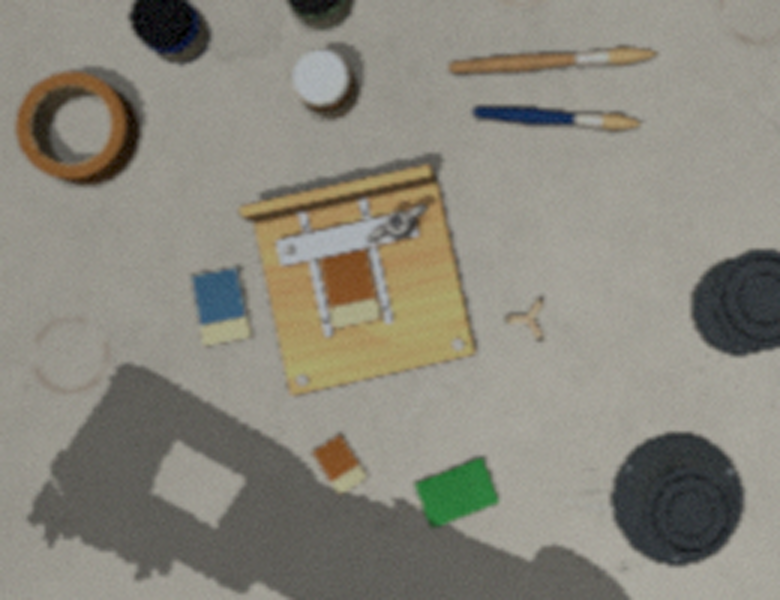

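View pics/s0c.png

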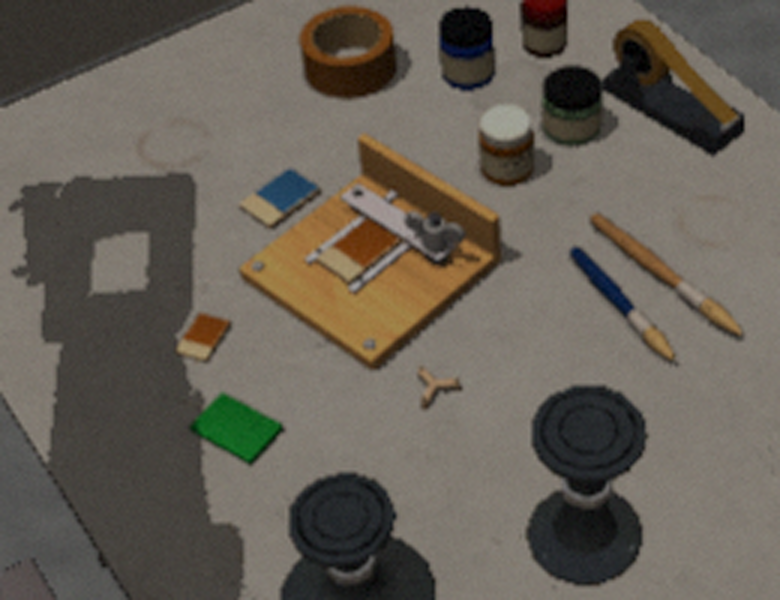

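```bash
python3 - <<'E'
import cv2
a=cv2.imread('pics/top0.png');cv2.imwrite('pics/t0d.png',cv2.resize(a[145:240,190:290],None,fx=8,fy=6.3,interpolation=cv2.INTER_CUBIC))
a=cv2.imread('pics/scene0.png');cv2.imwrite('pics/s0d.png',cv2.resize(a[120:205,215:315],None,fx=8,fy=7,interpolation=cv2.INTER_CUBIC))
E
```

```text
(no output)
```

View pics/t0d.png

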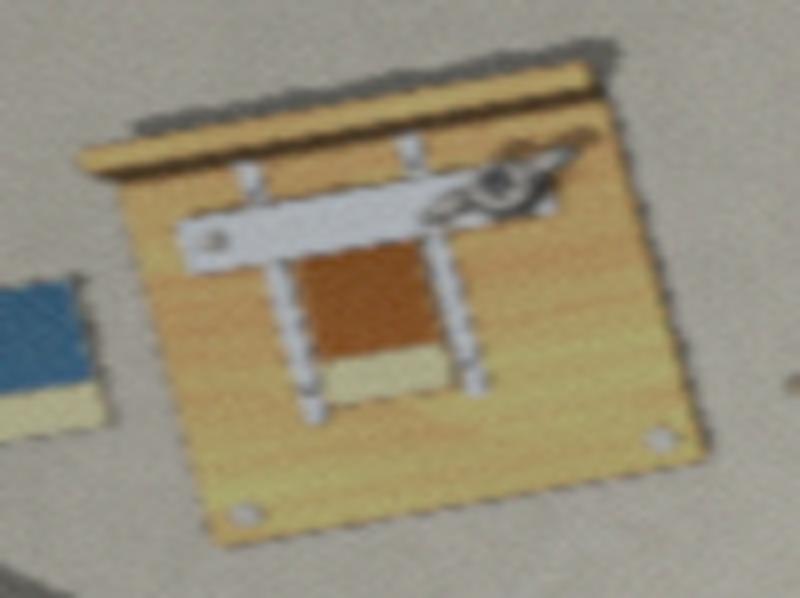

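View pics/s0d.png

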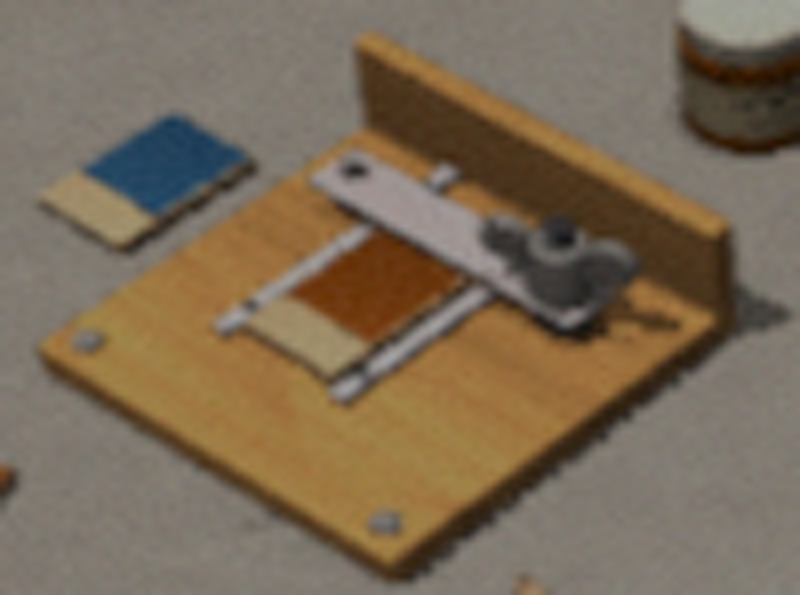

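```bash
cat > fit.py <<'E'
from h import *
from scipy.optimize import least_squares
T=lambda X,Y:((X+.5)/8-.5+190,(Y+.5)/6.3-.5+145)
S=lambda X,Y:((X+.5)/8-.5+215,(Y+.5)/7-.5+120)
obs=[('top',(-123,80,18),T(213,547)),('top',(-123,-105,18),T(705,460)),('top',(50,-105,68),T(603,92)),('top',(50,80,68),T(84,172)),
('scene',(-123,80,18),S(38,346)),('scene',(-123,-105,18),S(398,566)),('scene',(50,-105,68),S(722,238)),('scene',(50,80,68),S(358,46)),
('top',(0,0,0),(236.4,186.1)),('top',(14,0,22),(233,182.2)),('top',(14,-62,45),(252.4,177.2)),('scene',(14,-62,45),(285,158.5))]
def P(p,X):
    X=np.array(X)/1000;c,s=np.cos(p[2]),np.sin(p[2]);return np.array([p[0]+c*X[0]-s*X[1],p[1]+s*X[0]+c*X[1],X[2]])
def f(p): return np.concatenate([proj(c,P(p,X))-np.array(u) for c,X,u in obs])
r=least_squares(f,[.55,.2,.2],loss='soft_l1',f_scale=.7)
if __name__=='__main__':
    print(r.x);print(np.round(f(r.x).reshape(-1,2),1))
    p=r.x
    for u in [T(322,405),T(450,385),T(300,262),T(440,240)]:
        w=atz('top',u,.0265)-P(p,(0,0,0));c,s=np.cos(p[2]),np.sin(p[2]);print('tile',np.round(1000*np.array([c*w[0]+s*w[1],-s*w[0]+c*w[1]]),1))
    for u in [S(243,325),S(338,378)]:
        w=atz('scene',u,.0265)-P(p,(0,0,0));c,s=np.cos(p[2]),np.sin(p[2]);print('tileS',np.round(1000*np.array([c*w[0]+s*w[1],-s*w[0]+c*w[1]]),1))
    for u in [T(425,216),T(592,137),T(502,182)]:
        w=atz('top',u,.064)-P(p,(14,-62,0));c,s=np.cos(p[2]),np.sin(p[2]);print('wing',np.round(1000*np.array([c*w[0]+s*w[1],-s*w[0]+c*w[1]]),1))
    for u in [S(495,235),S(625,260),S(562,230)]:
        w=atz('scene',u,.064)-P(p,(14,-62,0));c,s=np.cos(p[2]),np.sin(p[2]);print('wingS',np.round(1000*np.array([c*w[0]+s*w[1],-s*w[0]+c*w[1]]),1))
E
python3 fit.py
```

```text
[0.58941295 0.28153015 0.22316159]
[[ 0.1  0.3]
 [ 0.7  0.4]
 [-0.5 -0.8]
 [ 0.2  0.3]
 [-0.2 -0.2]
 [-0.9 -0.1]
 [-0.8  0.3]
 [-0.5 -0.4]
 [-0.8 -0.7]
 [ 0.4 -2.1]
 [ 0.8 -2.4]
 [ 0.1  0.8]]
tile [-66.7  26.7]
tile [-67.6 -20.5]
tile [-0. 21.]
tile [ -0.9 -30.8]
tileS [-70.3  22.9]
tileS [-68.8 -25.3]
wing [-7.6 29.7]
wing [ 14.9 -35.6]
wing [ 1.7 -0.1]
wingS [-10.8  22.9]
wingS [  9.2 -22.9]
wingS [7.1 6.3]
```

```bash
cat > plan.py <<'E'
from h import *
from scipy.spatial.transform import Rotation as Ro
JX,JY,JA=0.5894,0.2815,0.2232
def pose():
    o=ctrl.get_obs();q=o['eef_rot'];return np.array(o['eef_pos']),Ro.from_quat([q[1],q[2],q[3],q[0]]),o
def j2w(x,y,z):
    c,s=np.cos(JA),np.sin(JA);return np.array([JX+(c*x-s*y)/1e3,JY+(s*x+c*y)/1e3,z/1e3])
def w2j(P):
    c,s=np.cos(JA),np.sin(JA);d=np.array(P)[:2]-[JX,JY];return np.round(1e3*np.array([c*d[0]+s*d[1],-s*d[0]+c*d[1],P[2]]),1)
# tool: y down; z axis heading (in jig frame) = h
def rot(h):
    h+=JA;z=np.array([np.cos(h),np.sin(h),0]);y=np.array([0,0,-1.]);x=np.cross(y,z);return Ro.from_matrix(np.c_[x,y,z])
def heading(R): 
    z=R.as_matrix()[:,2];return np.arctan2(z[1],z[0])-JA
def rows(targets):
    p,R,o=pose();out=[]
    for x,y,z,h in targets:
        d=R.inv().apply(j2w(x,y,z)-p)*100;a=(R.inv()*rot(h)).as_rotvec()
        out.append(dict(x=round(d[0],2),y=round(d[1],2),z=round(d[2],2),ax=round(a[0],3),ay=round(a[1],3),az=round(a[2],3),grip=1))
    for r in out: print(str(r).replace("'",'"')+',')
def st():
    p,R,o=pose();print('t',round(o['time_s'],2),'jig',w2j(p),'h',round(np.degrees(heading(R)),1),'q',np.round(o['q'],2),'F',np.round(o['wrist_force'],1),'op',round(o['opening'],2))
E
python3 - <<'E'
from plan import *
st(); p,R,o=pose(); print(R.as_matrix().round(2))
rows([(-100,0,160,0),(-100,0,160,np.pi),(-100,0,70,0)])
E
```

```text
t 0.7 jig [-315.8  332.8  217.8] h 146.0 q [ 0.99  0.18  1.61  0.    1.35 -0.21] F [-0.4 -0.3  0. ] op 1.0
[[ 0.36 -0.   -0.93]
 [ 0.93  0.    0.36]
 [ 0.   -1.    0.  ]]
{"x": np.float64(-15.54), "y": np.float64(5.78), "z": np.float64(-36.49), "ax": np.float64(-0.0), "ay": np.float64(2.549), "az": np.float64(-0.0), "grip": 1},
{"x": np.float64(-15.54), "y": np.float64(5.78), "z": np.float64(-36.49), "ax": np.float64(-0.0), "ay": np.float64(-0.593), "az": np.float64(0.0), "grip": 1},
{"x": np.float64(-15.54), "y": np.float64(14.78), "z": np.float64(-36.49), "ax": np.float64(-0.0), "ay": np.float64(2.549), "az": np.float64(-0.0), "grip": 1},
```

apply_moves(increments=[{"x": -3,"y": 1,"z": -7.5,"ay": -0.15,"grip": 1},{"x": -6,"y": 2.5,"z": -14.5,"ay": -0.3,"grip": 1},{"x": -9,"y": 4,"z": -21,"ay": -0.45,"grip": 1},{"x": -12,"y": 5.5,"z": -28,"ay": -0.593,"grip": 1},{"x": -15,"y": 5.78,"z": -35,"ay": -0.593,"grip": 1},{"x": -15.54,"y": 5.78,"z": -36.5,"ay": -0.593,"grip": 1},{"x": -15.54,"y": 5.78,"z": -36.5,"ay": -0.593,"grip": 1},{"x": -15.54,"y": 5.78,"z": -36.5,"ay": -0.593,"grip": 1}])

```text
invalid input
```

```bash
python3 - <<'E'
from plan import *
st(); rows([(-97,0,80,np.pi),(-97,0,47,np.pi)])
snap('scene','s1');a=snap('top','t1')
a=cv2.imread('pics/top1.png') if 0 else cv2.imread('pics/t1.png');cv2.imwrite('pics/t1c.png',cv2.resize(a[130:290,170:330],None,fx=3.7,fy=3.7,interpolation=cv2.INTER_CUBIC))
a=cv2.imread('pics/s1.png');cv2.imwrite('pics/s1c.png',cv2.resize(a[50:210,180:340],None,fx=3.7,fy=3.7,interpolation=cv2.INTER_CUBIC))
E
```

```text
t 0.7 jig [-315.8  332.8  217.8] h 146.0 q [ 0.99  0.18  1.61  0.    1.35 -0.21] F [-0.4 -0.3  0. ] op 1.0
{"x": np.float64(-15.37), "y": np.float64(13.78), "z": np.float64(-36.74), "ax": np.float64(-0.0), "ay": np.float64(-0.593), "az": np.float64(0.0), "grip": 1},
{"x": np.float64(-15.37), "y": np.float64(17.08), "z": np.float64(-36.74), "ax": np.float64(-0.0), "ay": np.float64(-0.593), "az": np.float64(0.0), "grip": 1},
```

View pics/s1c.png

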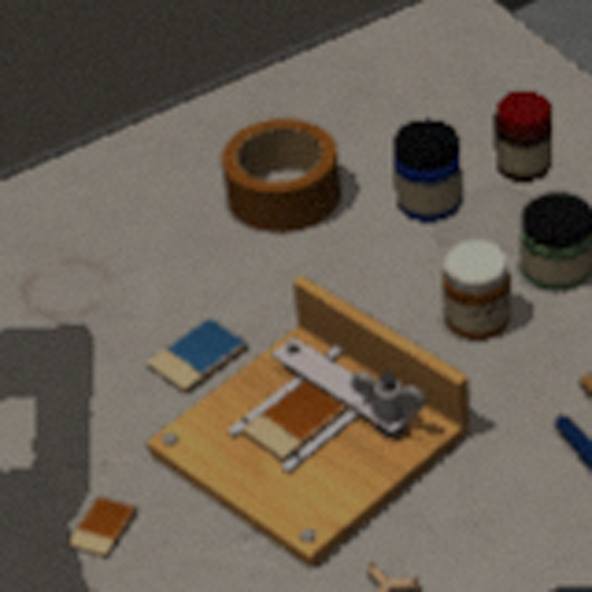

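View pics/t1c.png

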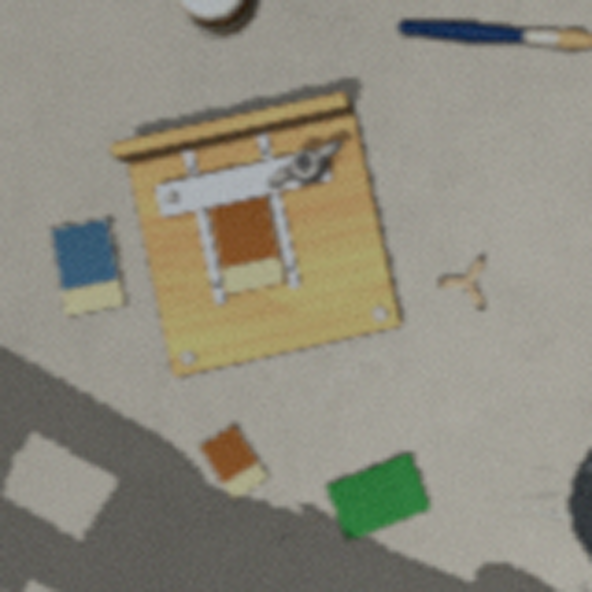

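apply_moves(increments=[{"x": -3.0,"y": 1.0,"z": -7.5,"ax": 0.0,"ay": -0.15,"az": 0.0,"grip": 1.0},{"x": -6.0,"y": 2.5,"z": -14.5,"ax": 0.0,"ay": -0.3,"az": 0.0,"grip": 1.0},{"x": -9.0,"y": 4.0,"z": -21.0,"ax": 0.0,"ay": -0.45,"az": 0.0,"grip": 1.0}])

```text
time_s: 1.18
eef_pos: [0.3416, 0.4064, 0.1866]
eef_rot: [-0.478, 0.478, 0.521, -0.521]
wrist_force: [0.4, 1.1, -0.1]
opening: 0.375
```

```bash
sed -i 's/round(d\[\([0-9]\)\],2)/round(float(d[\1]),2)/g; s/round(a\[\([0-9]\)\],3)/round(float(a[\1]),3)/g' plan.py; python3 - <<'E'
from plan import *
st(); rows([(-97,0,110,np.pi),(-97,0,80,np.pi)])
E
```

```text
t 1.18 jig [-214.   176.6  186.6] h -187.9 q [ 0.65  0.11  1.75 -0.    1.28 -1.01] F [ 0.4  1.1 -0.1] op 0.37
{"x": -15.9, "y": 7.67, "z": -14.0, "ax": 0.001, "ay": -0.137, "az": 0.001, "grip": 1},
{"x": -15.9, "y": 10.67, "z": -14.0, "ax": 0.001, "ay": -0.137, "az": 0.001, "grip": 1},
```

apply_moves(increments=[{"x": -4.5,"y": 2.0,"z": -4.0,"ax": 0.0,"ay": -0.06,"az": 0.0,"grip": 1.0},{"x": -9.0,"y": 4.0,"z": -8.0,"ax": 0.0,"ay": -0.137,"az": 0.0,"grip": 1.0},{"x": -13.0,"y": 6.0,"z": -12.0,"ax": 0.0,"ay": -0.137,"az": 0.0,"grip": 1.0},{"x": -15.9,"y": 8.0,"z": -14.0,"ax": 0.0,"ay": -0.137,"az": 0.0,"grip": 1.0},{"x": -15.9,"y": 10.0,"z": -14.0,"ax": 0.0,"ay": -0.137,"az": 0.0,"grip": 1.0},{"x": -15.9,"y": 10.67,"z": -14.0,"ax": 0.0,"ay": -0.137,"az": 0.0,"grip": 1.0},{"x": -15.9,"y": 10.67,"z": -14.0,"ax": 0.0,"ay": -0.137,"az": 0.0,"grip": 1.0}])

```text
time_s: 2.05
eef_pos: [0.4943, 0.2604, 0.0798]
eef_rot: [-0.441, 0.441, 0.553, -0.552]
wrist_force: [-0.9, -0.6, 0.1]
opening: 0.001
```

```bash
cat > look.py <<'E'
from plan import *
import sys
def look(n,tc=(130,290,170,330),sc=(70,230,180,340)):
    for c,r in (('top',tc),('scene',sc)):
        snap(c,n+c)
        a=cv2.imread(f'pics/{n}{c}.png')[r[0]:r[1],r[2]:r[3]]
        b=cv2.resize(a,(400,400),interpolation=cv2.INTER_CUBIC)
        o=b if c=='top' else np.hstack([o,b])
    cv2.imwrite(f'pics/{n}.png',o)
E
python3 - <<'E'
from look import *
st(); rows([(-97,0,47,np.pi)]); look('a1')
E
```

```text
t 2.05 jig [-97.4   0.4  79.8] h -180.0 q [ 0.27  0.31  1.75  0.    1.08 -1.52] F [-0.9 -0.6  0.1] op 0.0
{"x": -0.05, "y": 3.28, "z": -0.04, "ax": 0.0, "ay": 0.0, "az": 0.0, "grip": 1},
```

View pics/a1.png

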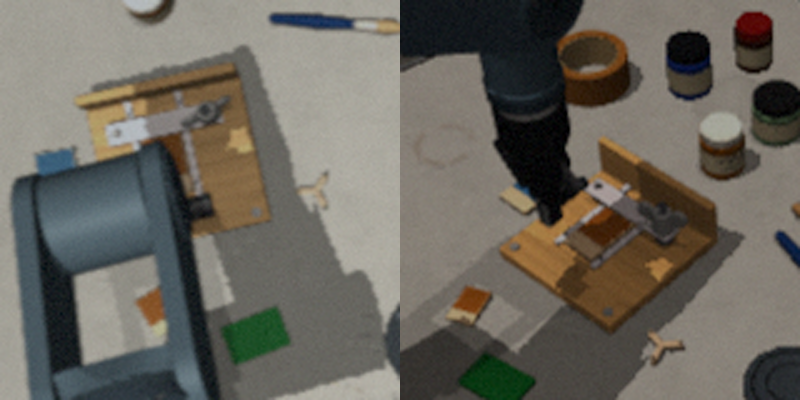

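apply_moves(increments=[{"x": 0.0,"y": 1.5,"z": 0.0,"ax": 0.0,"ay": 0.0,"az": 0.0,"grip": 1.0},{"x": -0.05,"y": 2.8,"z": 0.0,"ax": 0.0,"ay": 0.0,"az": 0.0,"grip": 1.0},{"x": -0.05,"y": 3.3,"z": 0.0,"ax": 0.0,"ay": 0.0,"az": 0.0,"grip": 1.0},{"x": -0.05,"y": 3.3,"z": 0.0,"ax": 0.0,"ay": 0.0,"az": 0.0,"grip": 1.0}])

```text
time_s: 2.65
eef_pos: [0.4947, 0.2602, 0.0471]
eef_rot: [-0.441, 0.441, 0.553, -0.552]
wrist_force: [-0.1, -0.4, 1.5]
opening: 0.002
```

```bash
python3 - <<'E'
from look import *
st(); rows([(-35,0,47,np.pi)]); look('a2',sc=(110,210,210,310))
E
```

```text
t 2.65 jig [-97.1   0.2  47.1] h -179.9 q [ 0.27  0.36  1.77  0.    1.01 -1.52] F [-0.1 -0.4  1.5] op 0.0
{"x": -0.02, "y": 0.01, "z": -6.21, "ax": 0.001, "ay": 0.001, "az": 0.0, "grip": 1},
```

View pics/a2.png

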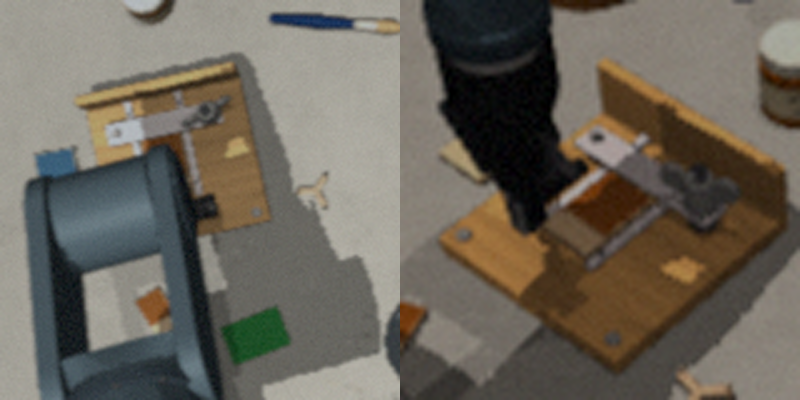

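apply_moves(increments=[{"x": 0.0,"y": 0.0,"z": -1.0,"ax": 0.0,"ay": 0.0,"az": 0.0,"grip": 1.0},{"x": 0.0,"y": 0.0,"z": -1.5,"ax": 0.0,"ay": 0.0,"az": 0.0,"grip": 1.0},{"x": 0.0,"y": 0.0,"z": -2.0,"ax": 0.0,"ay": 0.0,"az": 0.0,"grip": 1.0},{"x": 0.0,"y": 0.0,"z": -2.5,"ax": 0.0,"ay": 0.0,"az": 0.0,"grip": 1.0},{"x": 0.0,"y": 0.0,"z": -3.0,"ax": 0.0,"ay": 0.0,"az": 0.0,"grip": 1.0},{"x": 0.0,"y": 0.0,"z": -3.5,"ax": 0.0,"ay": 0.0,"az": 0.0,"grip": 1.0},{"x": 0.0,"y": 0.0,"z": -4.0,"ax": 0.0,"ay": 0.0,"az": 0.0,"grip": 1.0},{"x": 0.0,"y": 0.0,"z": -4.5,"ax": 0.0,"ay": 0.0,"az": 0.0,"grip": 1.0},{"x": 0.0,"y": 0.0,"z": -5.0,"ax": 0.0,"ay": 0.0,"az": 0.0,"grip": 1.0},{"x": 0.0,"y": 0.0,"z": -5.4,"ax": 0.0,"ay": 0.0,"az": 0.0,"grip": 1.0},{"x": 0.0,"y": 0.0,"z": -5.4,"ax": 0.0,"ay": 0.0,"az": 0.0,"grip": 1.0}])

```text
time_s: 4.12
eef_pos: [0.5484, 0.2724, 0.0481]
eef_rot: [-0.441, 0.441, 0.554, -0.552]
wrist_force: [1.1, -0.0, -0.6]
opening: -0.003
```

```bash
python3 - <<'E'
from look import *
st(); rows([(-33,0,47,np.pi)]); look('a3',sc=(110,210,210,310))
E
```

```text
t 4.12 jig [-42.    0.2  48.1] h -180.0 q [ 0.27  0.46  1.63  0.    1.06 -1.53] F [ 1.1 -0.  -0.6] op -0.0
{"x": -0.02, "y": 0.12, "z": -0.9, "ax": 0.003, "ay": 0.001, "az": 0.001, "grip": 1},
```

View pics/a3.png

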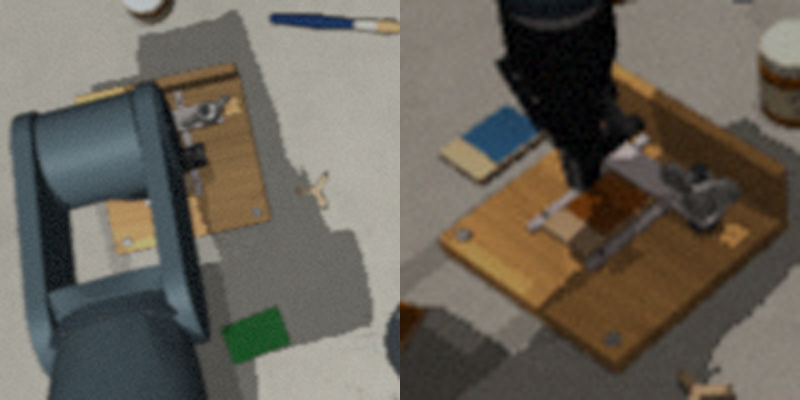

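```bash
python3 - <<'E'
from look import *
for z in (22,27,35): print(z,proj('scene',j2w(-97,0,z)),proj('scene',j2w(-97-11,-14,z)),proj('scene',j2w(-97-11,14,z)),proj('scene',j2w(-42,0,z)))
print([proj('scene',j2w(*a)) for a in [(-68,24,26.5),(-68,-24,26.5),(4,24,26.5)]])
a=cv2.imread('pics/a2scene.png')[130:200,210:290];b=cv2.imread('pics/a3scene.png')[130:200,210:290]
cv2.imwrite('pics/a23.png',np.hstack([cv2.resize(x,(400,350),interpolation=cv2.INTER_CUBIC) for x in(a,b)]))
E
```

```text
22 [243.95100639 175.94149236] [244.54303001 180.45440525] [237.88402551 175.76980163] [257.41241258 165.3753357 ]
27 [243.72971161 174.79147491] [244.32156951 179.30789283] [237.64580872 174.61999359] [257.2324514  164.21712856]
35 [243.37306829 172.93792704] [243.96463671 177.45987866] [237.26189594 172.76679272] [256.94246201 162.35064239]
[array([245.25556027, 165.40404719]), array([256.6900918 , 173.21924529]), array([262.50445179, 152.08999414])]
```

View pics/a23.png

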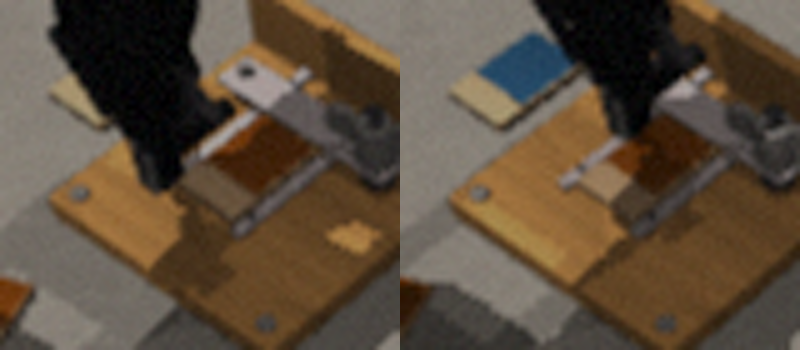

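```bash
python3 - <<'E'
from look import *
P={'a2':j2w(-97.1,.2,47.1),'a3':j2w(-42,.2,48.1),'t0':np.array([.208,.536,.218])}
for k,v in P.items():
    for c in('top','scene'): print(k,c,proj(c,v).round(1),proj(c,v-[0,0,.025]).round(1),proj(c,v+[0,0,.05]).round(1))
a=cv2.imread('pics/a2top.png')[160:230,220:300];b=cv2.imread('pics/a2scene.png')[90:180,200:290]
c=cv2.imread('pics/scene0.png')[20:130,30:120]; d=cv2.imread('pics/top0.png')[310:390,60:150]
f=lambda x:cv2.resize(x,(400,300),interpolation=cv2.INTER_CUBIC)
o=np.vstack([np.hstack([f(a),f(b)]),np.hstack([f(d),f(c)])])
o=np.clip(o.astype(float)*2.5,0,255)
cv2.imwrite('pics/g.png',o)
E
```

```text
a2 top [239.8 217. ] [241.1 217.1] [237.1 216.9]
a2 scene [242.8 170.1] [243.9 175.9] [240.4 157.9]
a3 top [235.8 198.3] [237.2 198.7] [232.9 197.3]
a3 scene [256.4 159.2] [257.3 165.1] [254.5 147. ]
t0 top [112.3 334.6] [116.9 332. ] [102.6 340.3]
t0 scene [ 89.6 113.6] [ 93.1 120.7] [82.3 98.8][ WARN:0@1.007] global loadsave.cpp:1063 imwrite_ Unsupported depth image for selected encoder is fallbacked to CV_8U.
```

View pics/g.png

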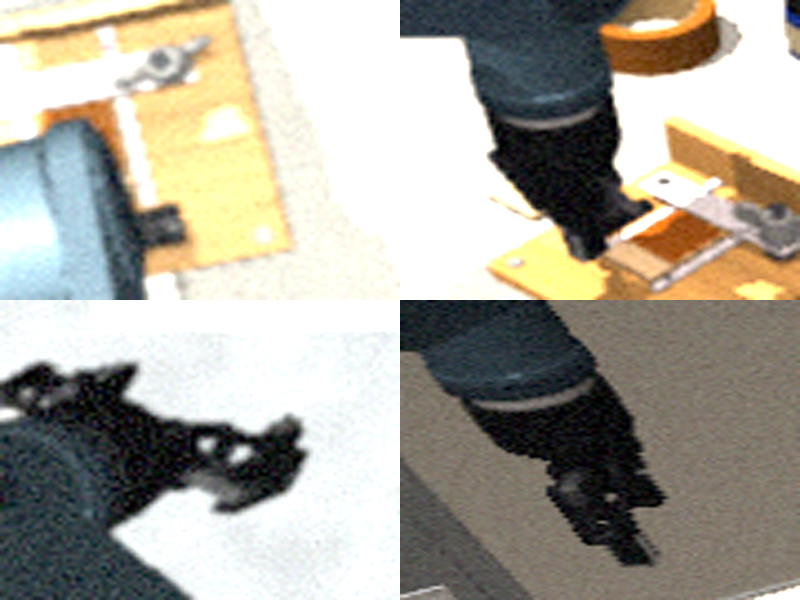

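```bash
python3 - <<'E'
from look import *
for dx in(-60,-50,0,50,60):
  p=np.array([.208,.536,.218])+np.array([.36,.93,0])*dx/1000
  print(dx,[proj('scene',p-[0,0,k]).round(1).tolist() for k in (0.012,-.02)])
o,d=ray('scene',(242.8,167.4))
for z in (22,30,40,50,60,70): print(z,w2j(atz('scene',(242.8,167.4),z/1e3)),w2j(atz('scene',(255,158),z/1e3)))
print(np.round(o,2))
E
```

```text
-60 [[90.6, 131.7], [85.9, 122.5]]
-50 [[90.7, 129.2], [86.0, 120.0]]
0 [[91.3, 117.0], [86.7, 107.8]]
50 [[91.8, 105.5], [87.4, 96.2]]
60 [[91.9, 103.2], [87.5, 94.0]]
22 [-75.7  27.2  22. ] [-25.4  27.1  22. ]
30 [-80.2  21.   30. ] [-30.2  20.9  30. ]
40 [-85.8  13.2  40. ] [-36.3  13.2  40. ]
50 [-91.4   5.5  50. ] [-42.3   5.4  50. ]
60 [-96.9  -2.3  60. ] [-48.4  -2.3  60. ]
70 [-102.5  -10.    70. ] [-54.5 -10.1  70. ]
[ 0.13 -0.61  1.05]
```

apply_moves(increments=[{"x": 0.0,"y": -0.5,"z": 0.5,"ax": 0.0,"ay": 0.0,"az": 0.0,"grip": 1.0},{"x": 0.0,"y": -0.5,"z": 3.0,"ax": 0.0,"ay": 0.0,"az": 0.0,"grip": 1.0},{"x": 0.0,"y": -0.3,"z": 5.7,"ax": 0.0,"ay": 0.0,"az": 0.0,"grip": 1.0},{"x": 0.0,"y": 0.1,"z": 5.7,"ax": 0.0,"ay": 0.0,"az": 0.0,"grip": 1.0},{"x": 0.0,"y": 0.4,"z": 5.7,"ax": 0.0,"ay": 0.0,"az": 0.0,"grip": 1.0},{"x": 0.0,"y": 0.7,"z": 5.7,"ax": 0.0,"ay": 0.0,"az": 0.0,"grip": 1.0},{"x": 0.0,"y": 0.7,"z": 5.7,"ax": 0.0,"ay": 0.0,"az": 0.0,"grip": 1.0}])

```text
time_s: 5.1
eef_pos: [0.4928, 0.2597, 0.0406]
eef_rot: [-0.441, 0.441, 0.553, -0.552]
wrist_force: [-0.9, 0.2, -0.5]
opening: 0.006
```

```bash
python3 - <<'E'
from look import *
st();look('a4',sc=(110,210,210,310))
E
```

```text
t 5.1 jig [-99.1   0.1  40.6] h -180.0 q [ 0.27  0.37  1.78  0.    1.   -1.52] F [-0.9  0.2 -0.5] op 0.01
```

View pics/a4.png

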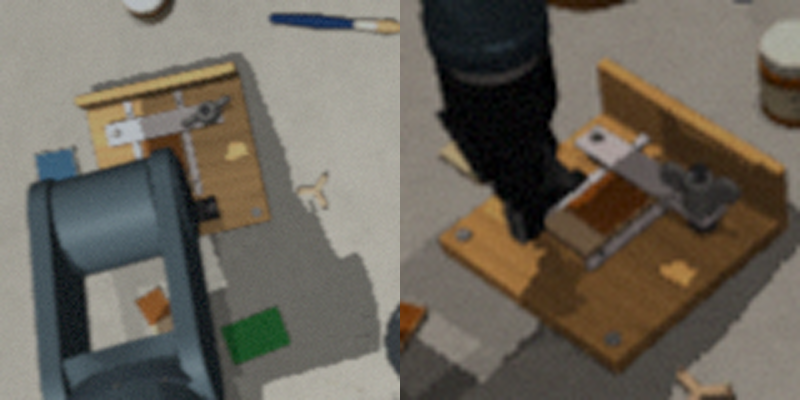

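apply_moves(increments=[{"x": 0.0,"y": 0.3,"z": 0.0,"ax": 0.0,"ay": 0.0,"az": 0.0,"grip": 1.0},{"x": 0.0,"y": 0.6,"z": 0.0,"ax": 0.0,"ay": 0.0,"az": 0.0,"grip": 1.0},{"x": 0.0,"y": 0.9,"z": 0.0,"ax": 0.0,"ay": 0.0,"az": 0.0,"grip": 1.0}])

```text
time_s: 5.58
eef_pos: [0.4926, 0.2597, 0.0315]
eef_rot: [-0.441, 0.441, 0.553, -0.552]
wrist_force: [-0.7, -0.8, 0.7]
opening: 0.0
```

apply_moves(increments=[{"x": 0.0,"y": 0.2,"z": 0.0,"ax": 0.0,"ay": 0.0,"az": 0.0,"grip": 1.0},{"x": 0.0,"y": 0.4,"z": 0.0,"ax": 0.0,"ay": 0.0,"az": 0.0,"grip": 1.0}])

```text
time_s: 5.82
eef_pos: [0.4926, 0.2597, 0.0273]
eef_rot: [-0.441, 0.441, 0.553, -0.552]
wrist_force: [0.4, 0.5, 0.1]
opening: 0.004
```

apply_moves(increments=[{"x": 0.0,"y": 0.2,"z": 0.0,"ax": 0.0,"ay": 0.0,"az": 0.0,"grip": 1.0},{"x": 0.0,"y": 0.4,"z": 0.0,"ax": 0.0,"ay": 0.0,"az": 0.0,"grip": 1.0}])

```text
time_s: 6.08
eef_pos: [0.4926, 0.2597, 0.0232]
eef_rot: [-0.441, 0.441, 0.553, -0.552]
wrist_force: [-1.0, 1.2, 0.5]
opening: -0.001
```

```bash
python3 - <<'E'
from look import *
st();look('a5',sc=(110,210,210,310))
E
```

```text
t 6.08 jig [-99.2   0.2  23.2] h -180.0 q [ 0.27  0.39  1.78  0.    0.97 -1.52] F [-1.   1.2  0.5] op -0.0
```

View pics/a5.png

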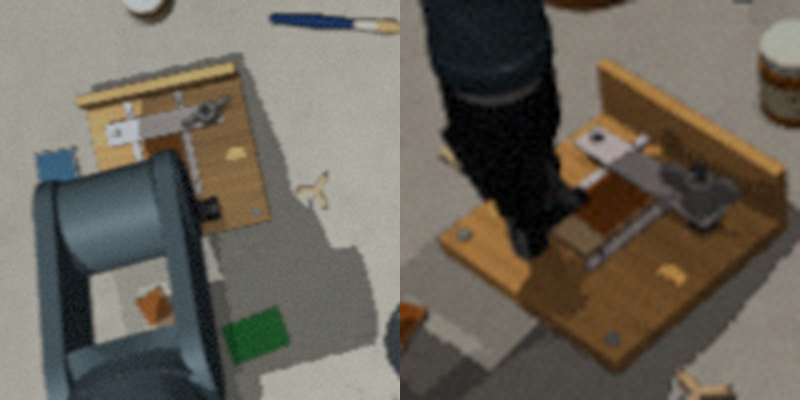

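```bash
python3 - <<'E'
from look import *
a=cv2.imread('pics/a5top.png')[170:240,230:310];b=cv2.imread('pics/a5scene.png')[100:190,200:290]
f=lambda x:np.clip(cv2.resize(x,(400,400),interpolation=cv2.INTER_CUBIC).astype(float)*2.2,0,255).astype(np.uint8)
cv2.imwrite('pics/g2.png',np.hstack([f(a),f(b)]))
def tri(a,b):
    o1,d1=ray('top',a);o2,d2=ray('scene',b);A=np.c_[d1,-d2];s=np.linalg.lstsq(A,o2-o1,rcond=None)[0];p,q=o1+s[0]*d1,o2+s[1]*d2;print(w2j(p),w2j(q))
tri((253,213),(256,160)); tri((252,213),(254,159))
E
```

```text
[-97.2 -47.1 119.3] [-87.6 -55.3 118.8]
[-96.7 -44.8 121.7] [-90.  -50.4 121.3]
```

View pics/g2.png

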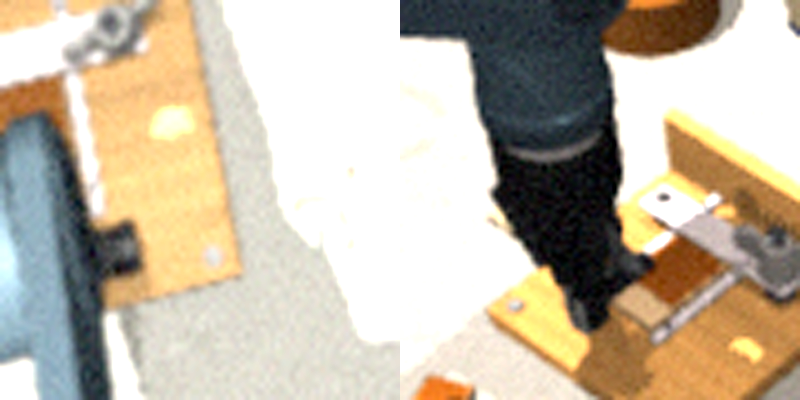

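apply_moves(increments=[{"x": 0.0,"y": 0.2,"z": 0.0,"ax": 0.0,"ay": 0.0,"az": 0.0,"grip": 1.0},{"x": 0.0,"y": 0.4,"z": 0.0,"ax": 0.0,"ay": 0.0,"az": 0.0,"grip": 1.0}])

```text
time_s: 6.42
eef_pos: [0.4924, 0.2596, 0.0189]
eef_rot: [-0.441, 0.441, 0.553, -0.552]
wrist_force: [-0.3, -0.1, 0.2]
opening: -0.006
```

apply_moves(increments=[{"x": 0.0,"y": 0.2,"z": 0.0,"ax": 0.0,"ay": 0.0,"az": 0.0,"grip": 1.0},{"x": 0.0,"y": 0.3,"z": 0.0,"ax": 0.0,"ay": 0.0,"az": 0.0,"grip": 1.0}])

```text
time_s: 6.68
eef_pos: [0.4923, 0.2596, 0.0158]
eef_rot: [-0.441, 0.441, 0.553, -0.552]
wrist_force: [-0.9, 0.1, -0.2]
opening: -0.005
```

```bash
python3 - <<'E'
from look import *
st();look('a6',sc=(110,210,210,310))
E
```

```text
t 6.67 jig [-99.5   0.1  15.8] h -180.0 q [ 0.27  0.41  1.78  0.    0.95 -1.52] F [-0.9  0.1 -0.2] op -0.01
```

View pics/a6.png

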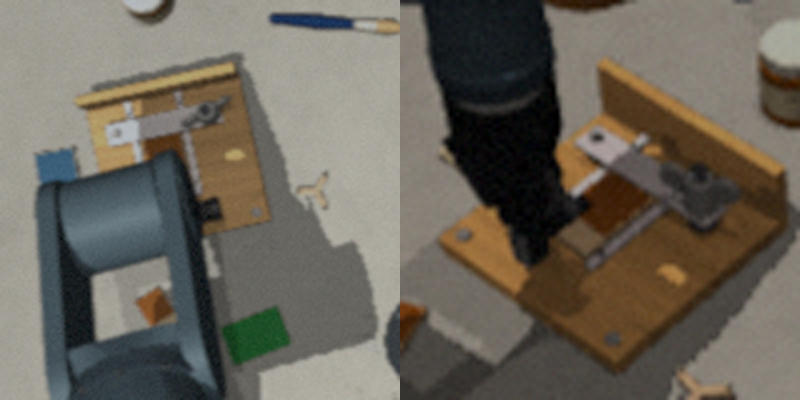

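apply_moves(increments=[{"x": 0.0,"y": 0.2,"z": 0.0,"ax": 0.0,"ay": 0.0,"az": 0.0,"grip": 1.0},{"x": 0.0,"y": 0.3,"z": 0.0,"ax": 0.0,"ay": 0.0,"az": 0.0,"grip": 1.0}])

```text
time_s: 7.02
eef_pos: [0.4923, 0.2596, 0.0127]
eef_rot: [-0.441, 0.441, 0.553, -0.552]
wrist_force: [0.0, 0.3, 1.1]
opening: -0.0
```

apply_moves(increments=[{"x": 0.0,"y": 0.2,"z": 0.0,"ax": 0.0,"ay": 0.0,"az": 0.0,"grip": 1.0},{"x": 0.0,"y": 0.3,"z": 0.0,"ax": 0.0,"ay": 0.0,"az": 0.0,"grip": 1.0}])

```text
time_s: 7.28
eef_pos: [0.4922, 0.2596, 0.0095]
eef_rot: [-0.441, 0.441, 0.553, -0.552]
wrist_force: [0.7, 0.5, -0.2]
opening: -0.002
```

apply_moves(increments=[{"x": 0.0,"y": 0.2,"z": 0.0,"ax": 0.0,"ay": 0.0,"az": 0.0,"grip": 1.0},{"x": 0.0,"y": 0.3,"z": 0.0,"ax": 0.0,"ay": 0.0,"az": 0.0,"grip": 1.0}])

```text
time_s: 7.52
eef_pos: [0.4921, 0.2595, 0.0063]
eef_rot: [-0.441, 0.441, 0.553, -0.552]
wrist_force: [-0.1, 0.0, -0.3]
opening: 0.006
```

```bash
python3 - <<'E'
from look import *
st();look('a7',sc=(110,210,210,310))
E
```

```text
t 7.53 jig [-99.8   0.1   6.3] h -180.0 q [ 0.27  0.42  1.78  0.    0.93 -1.52] F [-0.1  0.  -0.3] op 0.01
```

View pics/a7.png

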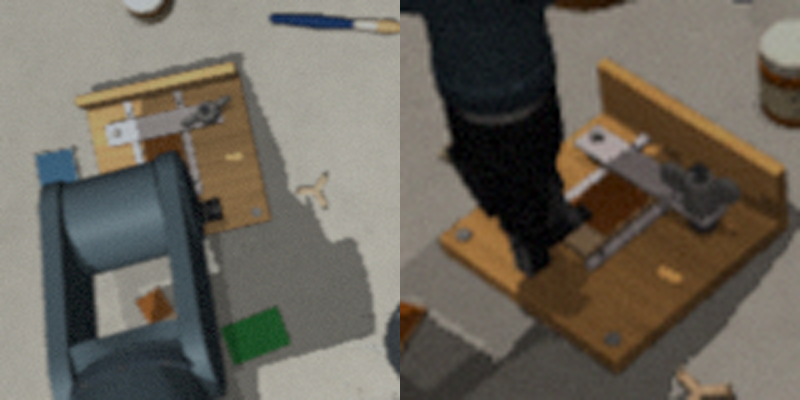

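apply_moves(increments=[{"x": 0.0,"y": 0.15,"z": 0.0,"ax": 0.0,"ay": 0.0,"az": 0.0,"grip": 1.0},{"x": 0.0,"y": 0.3,"z": 0.0,"ax": 0.0,"ay": 0.0,"az": 0.0,"grip": 1.0}])

```text
time_s: 7.88
eef_pos: [0.4922, 0.2596, 0.0045]
eef_rot: [-0.441, 0.441, 0.553, -0.553]
wrist_force: [-7.5, -3.3, 21.3]
opening: -0.001
```

apply_moves(increments=[{"x": 0.0,"y": 0.15,"z": 0.0,"ax": 0.0,"ay": 0.0,"az": 0.0,"grip": 1.0},{"x": 0.0,"y": 0.3,"z": 0.0,"ax": 0.0,"ay": 0.0,"az": 0.0,"grip": 1.0}])

```text
time_s: 8.12
eef_pos: [0.4923, 0.2596, 0.0044]
eef_rot: [0.441, -0.441, -0.553, 0.553]
wrist_force: [-15.0, -5.8, 40.3]
opening: 0.002
```

```bash
python3 - <<'E'
from look import *
st();look('a8',sc=(110,210,210,310))
E
```

```text
t 8.12 jig [-99.6   0.1   4.4] h -179.9 q [ 0.27  0.43  1.78 -0.    0.93 -1.52] F [-15.   -5.8  40.3] op 0.0
```

View pics/a8.png

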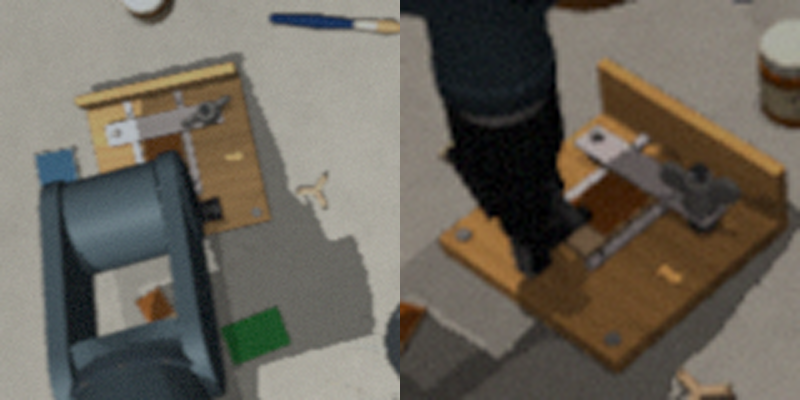

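apply_moves(increments=[{"x": 0.0,"y": -0.2,"z": 0.0,"ax": 0.0,"ay": 0.0,"az": 0.0,"grip": 1.0},{"x": 0.0,"y": -0.35,"z": 0.0,"ax": 0.0,"ay": 0.0,"az": 0.0,"grip": 1.0},{"x": 0.0,"y": -0.35,"z": -0.5,"ax": 0.0,"ay": 0.0,"az": 0.0,"grip": 1.0},{"x": 0.0,"y": -0.35,"z": -1.0,"ax": 0.0,"ay": 0.0,"az": 0.0,"grip": 1.0},{"x": 0.0,"y": -0.35,"z": -1.5,"ax": 0.0,"ay": 0.0,"az": 0.0,"grip": 1.0},{"x": 0.0,"y": -0.35,"z": -2.0,"ax": 0.0,"ay": 0.0,"az": 0.0,"grip": 1.0},{"x": 0.0,"y": -0.35,"z": -2.5,"ax": 0.0,"ay": 0.0,"az": 0.0,"grip": 1.0},{"x": 0.0,"y": -0.35,"z": -3.0,"ax": 0.0,"ay": 0.0,"az": 0.0,"grip": 1.0},{"x": 0.0,"y": -0.35,"z": -3.5,"ax": 0.0,"ay": 0.0,"az": 0.0,"grip": 1.0}])

```text
time_s: 9.35
eef_pos: [0.5267, 0.2675, 0.0079]
eef_rot: [0.441, -0.441, -0.553, 0.553]
wrist_force: [-0.1, -0.5, -0.2]
opening: -0.001
```

```bash
python3 - <<'E'
from look import *
st();look('a9',sc=(110,210,210,310));print(w2j(atz('scene',(242.5,178.5),.018)))
E
```

```text
t 9.35 jig [-64.3   0.2   7.9] h -179.9 q [ 0.27  0.48  1.69 -0.    0.97 -1.53] F [-0.1 -0.5 -0.2] op -0.0
[-104.5   -1.    18. ]
```

View pics/a9.png

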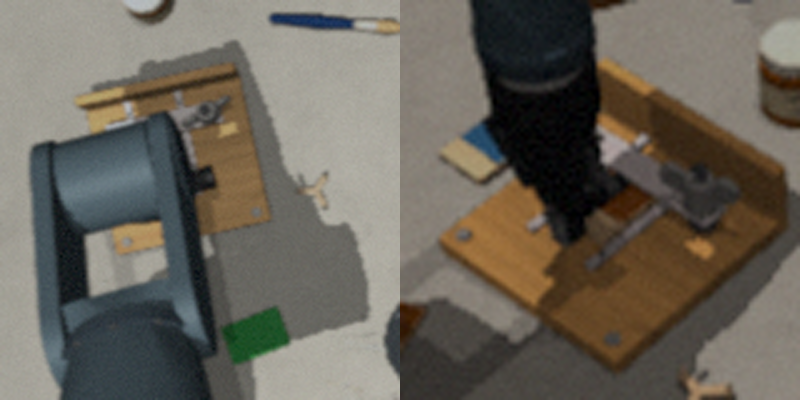

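apply_moves(increments=[{"x": 0.0,"y": 0.0,"z": -0.5,"ax": 0.0,"ay": 0.0,"az": 0.0,"grip": 1.0},{"x": 0.0,"y": 0.0,"z": -1.0,"ax": 0.0,"ay": 0.0,"az": 0.0,"grip": 1.0},{"x": 0.0,"y": 0.0,"z": -1.5,"ax": 0.0,"ay": 0.0,"az": 0.0,"grip": 1.0},{"x": 0.0,"y": 0.0,"z": -2.0,"ax": 0.0,"ay": 0.0,"az": 0.0,"grip": 1.0},{"x": 0.0,"y": 0.0,"z": -2.4,"ax": 0.0,"ay": 0.0,"az": 0.0,"grip": 1.0},{"x": 0.0,"y": 0.0,"z": -2.7,"ax": 0.0,"ay": 0.0,"az": 0.0,"grip": 1.0}])

```text
time_s: 10.2
eef_pos: [0.5536, 0.2736, 0.008]
eef_rot: [-0.441, 0.441, 0.553, -0.553]
wrist_force: [-0.1, 0.1, 0.3]
opening: -0.001
```

apply_moves(increments=[{"x": 0.0,"y": 0.0,"z": -0.2,"ax": 0.0,"ay": 0.0,"az": 0.0,"grip": 1.0}])

```text
time_s: 10.32
eef_pos: [0.5557, 0.274, 0.008]
eef_rot: [0.441, -0.441, -0.553, 0.553]
wrist_force: [-0.0, -0.8, 0.9]
opening: 0.002
```

```bash
python3 - <<'E'
from look import *
st();look('b1',sc=(110,210,210,310))
E
```

```text
t 10.32 jig [-34.5   0.2   8. ] h -179.9 q [ 0.27  0.53  1.61 -0.    1.   -1.53] F [-0.  -0.8  0.9] op 0.0
```

View pics/b1.png

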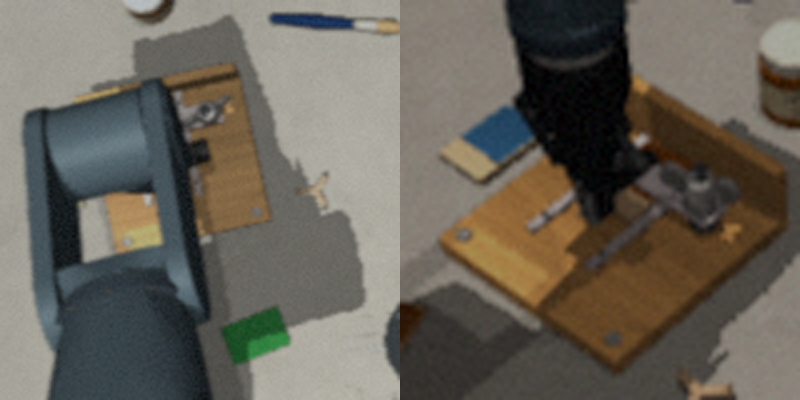

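apply_moves(increments=[{"x": 0.0,"y": 0.0,"z": -0.1,"ax": 0.0,"ay": 0.0,"az": 0.0,"grip": 1.0}])

```text
time_s: 10.55
eef_pos: [0.5567, 0.2743, 0.008]
eef_rot: [-0.441, 0.441, 0.553, -0.553]
wrist_force: [0.4, 0.1, -0.8]
opening: -0.001
```

apply_moves(increments=[{"x": 0.0,"y": 0.0,"z": -0.1,"ax": 0.0,"ay": 0.0,"az": 0.0,"grip": 1.0}])

```text
time_s: 10.68
eef_pos: [0.5568, 0.2742, 0.0078]
eef_rot: [0.441, -0.44, -0.552, 0.554]
wrist_force: [-5.7, -1.9, 3.4]
opening: -0.002
```

```bash
cat >> plan.py <<'E'
def fp(deg,g=0,z=36.5,flip=True,r=29.5):
    t=np.radians(deg);c,s=np.cos(t),np.sin(t);o=14.5+g
    return (14+r*c-o*s,-62+r*s+o*c,z,t-np.pi/2+(np.pi if flip else 0))
E
python3 - <<'E'
from look import *
st();
x,y,z,h=fp(109,15)
rows([(-45,0,40,np.pi),(-55,-10,80,h),(x,y,80,h)])
E
```

```text
t 10.68 jig [-33.4   0.1   7.8] h -179.9 q [ 0.27  0.54  1.61 -0.    1.   -1.53] F [-5.7 -1.9  3.4] op -0.0
{"x": -0.01, "y": -3.21, "z": 1.16, "ax": -0.002, "ay": 0.002, "az": -0.0, "grip": 1},
{"x": -1.01, "y": -7.21, "z": 2.17, "ax": -0.002, "ay": -0.33, "az": -0.0, "grip": 1},
{"x": -4.39, "y": -7.22, "z": -0.97, "ax": -0.002, "ay": -0.33, "az": -0.0, "grip": 1},
```

apply_moves(increments=[{"x": 0.0,"y": 0.0,"z": 0.6,"ax": 0.0,"ay": 0.0,"az": 0.0,"grip": 1.0},{"x": 0.0,"y": -0.5,"z": 1.2,"ax": 0.0,"ay": 0.0,"az": 0.0,"grip": 1.0},{"x": 0.0,"y": -3.2,"z": 2.0,"ax": 0.0,"ay": -0.1,"az": 0.0,"grip": 1.0},{"x": 0.0,"y": -7.2,"z": 5.0,"ax": 0.0,"ay": -0.2,"az": 0.0,"grip": 1.0},{"x": 0.0,"y": -9.0,"z": 9.0,"ax": 0.0,"ay": -0.33,"az": 0.0,"grip": 1.0},{"x": 0.0,"y": -9.0,"z": 11.0,"ax": 0.0,"ay": -0.33,"az": 0.0,"grip": 1.0}])

```text
time_s: 11.42
eef_pos: [0.449, 0.25, 0.1001]
eef_rot: [-0.343, 0.344, 0.618, -0.618]
wrist_force: [1.0, 0.3, 0.5]
opening: 0.004
```

```bash
python3 - <<'E'
from look import *
st();look('b2',tc=(140,220,200,280),sc=(120,200,230,310))
x,y,z,h=fp(109,15)
rows([(x,y,80,h),(x,y,36.5,h)])
E
```

```text
t 11.43 jig [-143.9    0.3  100.1] h -160.9 q [ 0.28  0.19  1.86 -0.    1.09 -1.85] F [1.  0.3 0.5] op 0.0
{"x": -8.13, "y": 1.84, "z": -10.06, "ax": -0.002, "ay": 0.001, "az": 0.0, "grip": 1},
{"x": -8.13, "y": 6.19, "z": -10.07, "ax": -0.002, "ay": 0.001, "az": 0.0, "grip": 1},
```

View pics/b2.png

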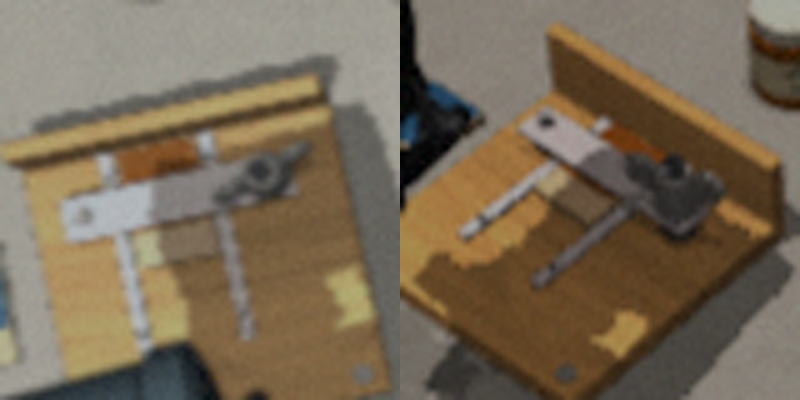

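apply_moves(increments=[{"x": -3.0,"y": 0.0,"z": -4.0,"ax": 0.0,"ay": 0.0,"az": 0.0,"grip": 1.0},{"x": -6.5,"y": 0.8,"z": -8.0,"ax": 0.0,"ay": 0.0,"az": 0.0,"grip": 1.0},{"x": -8.13,"y": 1.84,"z": -10.0,"ax": 0.0,"ay": 0.0,"az": 0.0,"grip": 1.0},{"x": -8.13,"y": 3.5,"z": -10.0,"ax": 0.0,"ay": 0.0,"az": 0.0,"grip": 1.0},{"x": -8.13,"y": 5.0,"z": -10.0,"ax": 0.0,"ay": 0.0,"az": 0.0,"grip": 1.0},{"x": -8.13,"y": 6.0,"z": -10.0,"ax": 0.0,"ay": 0.0,"az": 0.0,"grip": 1.0},{"x": -8.13,"y": 6.0,"z": -10.0,"ax": 0.0,"ay": 0.0,"az": 0.0,"grip": 1.0}])

```text
time_s: 12.4
eef_pos: [0.5741, 0.2335, 0.0373]
eef_rot: [0.345, -0.343, -0.617, 0.619]
wrist_force: [-0.4, 0.1, 0.2]
opening: 0.001
```

```bash
python3 - <<'E'
from look import *
print('rear',w2j(atz('top',(235,191.6),.0265)))
st();look('b3',tc=(140,220,200,280),sc=(110,190,230,310))
for d in (109,101,93,85,77,69,61,53,47): rows([fp(d,0)])
E
```

```text
rear [-20.5   1.7  26.5]
t 12.4 jig [-25.6 -43.4  37.3] h -160.9 q [ 0.2   0.49  1.6  -0.    1.05 -1.93] F [-0.4  0.1  0.2] op 0.0
{"x": -0.03, "y": 0.23, "z": -1.56, "ax": -0.001, "ay": 0.001, "az": 0.0, "grip": 1},
{"x": 0.14, "y": 0.23, "z": -1.99, "ax": -0.001, "ay": 0.141, "az": 0.0, "grip": 1},
{"x": 0.25, "y": 0.23, "z": -2.43, "ax": -0.001, "ay": 0.28, "az": -0.0, "grip": 1},
{"x": 0.3, "y": 0.23, "z": -2.89, "ax": -0.001, "ay": 0.42, "az": -0.0, "grip": 1},
{"x": 0.28, "y": 0.23, "z": -3.35, "ax": -0.001, "ay": 0.56, "az": -0.0, "grip": 1},
{"x": 0.21, "y": 0.23, "z": -3.8, "ax": -0.001, "ay": 0.699, "az": -0.0, "grip": 1},
{"x": 0.06, "y": 0.23, "z": -4.23, "ax": -0.001, "ay": 0.839, "az": -0.0, "grip": 1},
{"x": -0.14, "y": 0.23, "z": -4.65, "ax": -0.001, "ay": 0.978, "az": -0.0, "grip": 1},
{"x": -0.32, "y": 0.23, "z": -4.94, "ax": -0.001, "ay": 1.083, "az": -0.001, "grip": 1},
```

View pics/b3.png

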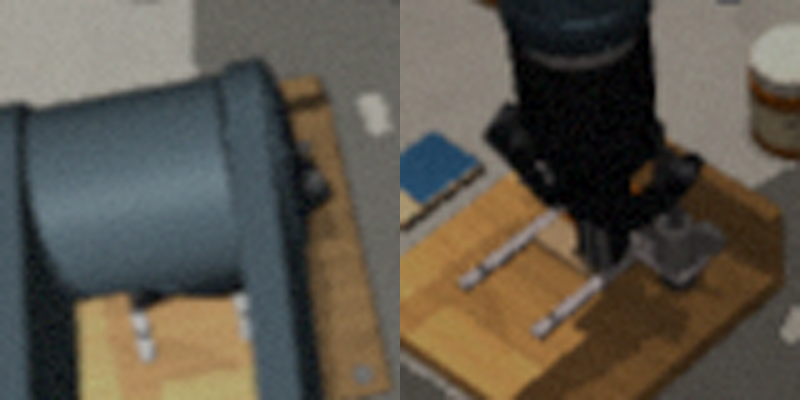

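apply_moves(increments=[{"x": 0.0,"y": 0.1,"z": -1.0,"ax": 0.0,"ay": 0.0,"az": 0.0,"grip": 1.0},{"x": 0.0,"y": 0.2,"z": -1.56,"ax": 0.0,"ay": 0.0,"az": 0.0,"grip": 1.0},{"x": 0.14,"y": 0.2,"z": -2.0,"ax": 0.0,"ay": 0.14,"az": 0.0,"grip": 1.0},{"x": 0.25,"y": 0.2,"z": -2.43,"ax": 0.0,"ay": 0.28,"az": 0.0,"grip": 1.0},{"x": 0.3,"y": 0.2,"z": -2.9,"ax": 0.0,"ay": 0.42,"az": 0.0,"grip": 1.0},{"x": 0.28,"y": 0.2,"z": -3.35,"ax": 0.0,"ay": 0.56,"az": 0.0,"grip": 1.0},{"x": 0.21,"y": 0.2,"z": -3.8,"ax": 0.0,"ay": 0.7,"az": 0.0,"grip": 1.0}])

```text
time_s: 13.38
eef_pos: [0.6066, 0.2556, 0.0367]
eef_rot: [0.536, -0.536, -0.461, 0.462]
wrist_force: [-1.3, -1.0, 0.0]
opening: -0.004
```

```bash
python3 - <<'E'
from look import *
st();look('b4',tc=(140,220,200,280),sc=(110,190,230,310))
for d in (69,61,53,47): rows([fp(d,0)])
E
```

```text
t 13.38 jig [ 11.  -29.1  36.7] h 158.7 q [ 0.22  0.56  1.49 -0.    1.09 -1.2 ] F [-1.3 -1.   0. ] op -0.0
{"x": -0.03, "y": 0.02, "z": 0.03, "ax": -0.001, "ay": -0.002, "az": -0.001, "grip": 1},
{"x": 0.14, "y": 0.02, "z": -0.39, "ax": -0.001, "ay": 0.138, "az": -0.001, "grip": 1},
{"x": 0.25, "y": 0.02, "z": -0.83, "ax": -0.001, "ay": 0.278, "az": -0.001, "grip": 1},
{"x": 0.3, "y": 0.02, "z": -1.18, "ax": -0.001, "ay": 0.382, "az": -0.001, "grip": 1},
```

View pics/b4.png

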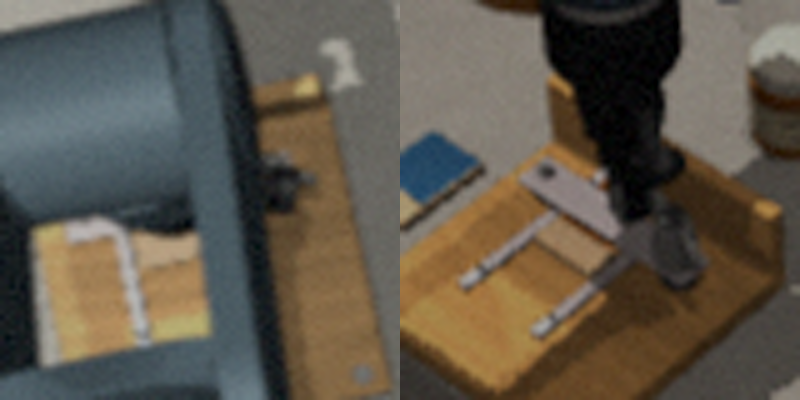

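apply_moves(increments=[{"x": 0.14,"y": 0.0,"z": -0.39,"ax": 0.0,"ay": 0.14,"az": 0.0,"grip": 1.0},{"x": 0.25,"y": 0.0,"z": -0.83,"ax": 0.0,"ay": 0.28,"az": 0.0,"grip": 1.0},{"x": 0.28,"y": 0.0,"z": -1.05,"ax": 0.0,"ay": 0.35,"az": 0.0,"grip": 1.0}])

```text
time_s: 13.85
eef_pos: [0.6176, 0.2574, 0.0365]
eef_rot: [0.607, -0.607, -0.362, 0.363]
wrist_force: [-1.5, 1.0, -0.6]
opening: 0.0
```

```bash
python3 - <<'E'
from look import *
st();
a=fp(49,15);rows([a,a[:2]+(95,a[3])])
b=fp(229,18,flip=False);rows([b[:2]+(95,b[3])])
E
```

```text
t 13.85 jig [ 22.1 -29.7  36.5] h 138.9 q [ 0.22  0.58  1.46  0.    1.1  -0.86] F [-1.5  1.  -0.6] op 0.0
{"x": -0.02, "y": -0.0, "z": 1.45, "ax": -0.002, "ay": -0.002, "az": -0.001, "grip": 1},
{"x": -0.03, "y": -5.85, "z": 1.46, "ax": -0.002, "ay": -0.002, "az": -0.001, "grip": 1},
{"x": -5.91, "y": -5.86, "z": -4.76, "ax": -0.002, "ay": -0.002, "az": -0.001, "grip": 1},
```

apply_moves(increments=[{"x": 0.0,"y": 0.0,"z": 1.4,"ax": 0.0,"ay": 0.0,"az": 0.0,"grip": 1.0},{"x": 0.0,"y": -2.5,"z": 1.5,"ax": 0.0,"ay": 0.0,"az": 0.0,"grip": 1.0},{"x": 0.0,"y": -6.0,"z": 1.5,"ax": 0.0,"ay": 0.0,"az": 0.0,"grip": 1.0},{"x": -2.0,"y": -6.0,"z": 0.0,"ax": 0.0,"ay": 0.0,"az": 0.0,"grip": 1.0},{"x": -4.0,"y": -6.0,"z": -2.5,"ax": 0.0,"ay": 0.0,"az": 0.0,"grip": 1.0},{"x": -5.9,"y": -6.0,"z": -4.76,"ax": 0.0,"ay": 0.0,"az": 0.0,"grip": 1.0},{"x": -5.9,"y": -6.0,"z": -4.76,"ax": 0.0,"ay": 0.0,"az": 0.0,"grip": 1.0},{"x": -5.9,"y": -6.0,"z": -4.76,"ax": 0.0,"ay": 0.0,"az": 0.0,"grip": 1.0}])

```text
time_s: 14.85
eef_pos: [0.6309, 0.1837, 0.0965]
eef_rot: [0.607, -0.606, -0.362, 0.364]
wrist_force: [0.3, 0.1, 0.3]
opening: -0.002
```

```bash
python3 - <<'E'
from look import *
st();look('b5',tc=(140,220,200,280),sc=(110,190,230,310))
b=fp(229,18,flip=False);rows([b])
for g in (20,18,15): print([proj('scene',j2w(14+r*np.cos(np.radians(229)),-62+r*np.sin(np.radians(229)),z)).round(1).tolist() for r in (0,32) for z in(46,68)])
E
```

```text
t 14.85 jig [  18.9 -104.6   96.5] h 139.0 q [ 0.1   0.48  1.48  0.    1.19 -0.98] F [0.3 0.1 0.3] op -0.0
{"x": -0.08, "y": 5.99, "z": -0.12, "ax": -0.002, "ay": 0.0, "az": -0.001, "grip": 1},
[[285.1, 159.1], [284.6, 153.8], [286.2, 167.0], [285.8, 161.8]]
[[285.1, 159.1], [284.6, 153.8], [286.2, 167.0], [285.8, 161.8]]
[[285.1, 159.1], [284.6, 153.8], [286.2, 167.0], [285.8, 161.8]]
```

View pics/b5.png

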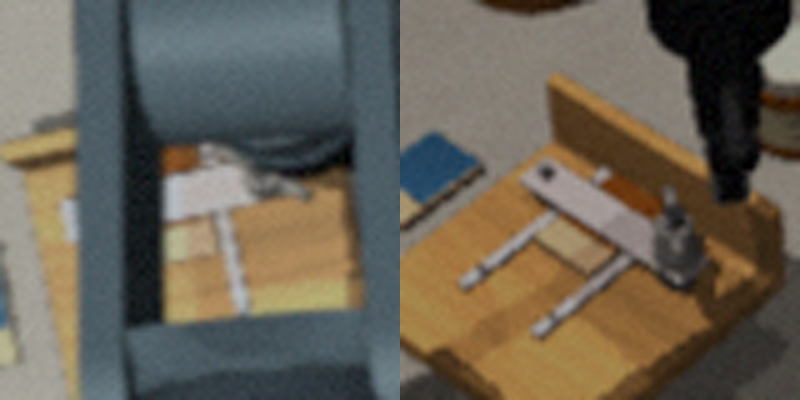

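apply_moves(increments=[{"x": 0.0,"y": 2.0,"z": 0.0,"ax": 0.0,"ay": 0.0,"az": 0.0,"grip": 1.0},{"x": 0.0,"y": 4.0,"z": 0.0,"ax": 0.0,"ay": 0.0,"az": 0.0,"grip": 1.0},{"x": 0.0,"y": 6.0,"z": 0.0,"ax": 0.0,"ay": 0.0,"az": 0.0,"grip": 1.0},{"x": 0.0,"y": 6.0,"z": 0.0,"ax": 0.0,"ay": 0.0,"az": 0.0,"grip": 1.0}])

```text
time_s: 15.45
eef_pos: [0.6284, 0.1839, 0.0329]
eef_rot: [0.608, -0.605, -0.361, 0.366]
wrist_force: [0.2, 0.1, -0.6]
opening: -0.001
```

```bash
python3 - <<'E'
from look import *
st();
rows([fp(229,5,flip=False)]+[fp(d,0,flip=False) for d in (225,217,209,201,193,185,177,169,161,153,145)])
E
```

```text
t 15.45 jig [  16.4 -103.9   32.9] h 139.0 q [ 0.1   0.56  1.5   0.    1.09 -0.98] F [ 0.2  0.1 -0.6] op -0.0
{"x": 0.05, "y": -0.35, "z": 0.98, "ax": -0.007, "ay": 0.0, "az": -0.004, "grip": 1},
{"x": -0.04, "y": -0.35, "z": 1.69, "ax": -0.007, "ay": 0.07, "az": -0.004, "grip": 1},
{"x": -0.19, "y": -0.34, "z": 2.12, "ax": -0.006, "ay": 0.21, "az": -0.005, "grip": 1},
{"x": -0.27, "y": -0.34, "z": 2.58, "ax": -0.006, "ay": 0.349, "az": -0.005, "grip": 1},
{"x": -0.29, "y": -0.34, "z": 3.03, "ax": -0.006, "ay": 0.489, "az": -0.006, "grip": 1},
{"x": -0.24, "y": -0.33, "z": 3.49, "ax": -0.005, "ay": 0.628, "az": -0.006, "grip": 1},
{"x": -0.13, "y": -0.33, "z": 3.94, "ax": -0.005, "ay": 0.768, "az": -0.007, "grip": 1},
{"x": 0.04, "y": -0.33, "z": 4.36, "ax": -0.004, "ay": 0.908, "az": -0.007, "grip": 1},
{"x": 0.27, "y": -0.33, "z": 4.76, "ax": -0.004, "ay": 1.047, "az": -0.007, "grip": 1},
{"x": 0.55, "y": -0.32, "z": 5.12, "ax": -0.004, "ay": 1.187, "az": -0.008, "grip": 1},
{"x": 0.88, "y": -0.32, "z": 5.44, "ax": -0.003, "ay": 1.327, "az": -0.008, "grip": 1},
{"x": 1.25, "y": -0.32, "z": 5.71, "ax": -0.002, "ay": 1.466, "az": -0.008, "grip": 1},
```

apply_moves(increments=[{"x": 0.05,"y": -0.35,"z": 1.0,"ax": 0.0,"ay": 0.0,"az": 0.0,"grip": 1.0},{"x": -0.04,"y": -0.35,"z": 1.7,"ax": 0.0,"ay": 0.07,"az": 0.0,"grip": 1.0},{"x": -0.19,"y": -0.35,"z": 2.12,"ax": 0.0,"ay": 0.21,"az": 0.0,"grip": 1.0},{"x": -0.27,"y": -0.35,"z": 2.58,"ax": 0.0,"ay": 0.35,"az": 0.0,"grip": 1.0},{"x": -0.29,"y": -0.35,"z": 3.03,"ax": 0.0,"ay": 0.49,"az": 0.0,"grip": 1.0},{"x": -0.24,"y": -0.35,"z": 3.5,"ax": 0.0,"ay": 0.63,"az": 0.0,"grip": 1.0},{"x": -0.13,"y": -0.35,"z": 3.94,"ax": 0.0,"ay": 0.77,"az": 0.0,"grip": 1.0},{"x": 0.04,"y": -0.33,"z": 4.36,"ax": 0.0,"ay": 0.91,"az": 0.0,"grip": 1.0},{"x": 0.27,"y": -0.33,"z": 4.76,"ax": 0.0,"ay": 1.05,"az": 0.0,"grip": 1.0},{"x": 0.55,"y": -0.33,"z": 5.12,"ax": 0.0,"ay": 1.19,"az": 0.0,"grip": 1.0},{"x": 0.88,"y": -0.33,"z": 5.44,"ax": 0.0,"ay": 1.33,"az": 0.0,"grip": 1.0},{"x": 1.25,"y": -0.33,"z": 5.7,"ax": 0.0,"ay": 1.47,"az": 0.0,"grip": 1.0}])

```text
time_s: 16.95
eef_pos: [0.584, 0.2219, 0.0375]
eef_rot: [-0.692, 0.694, -0.141, 0.137]
wrist_force: [0.0, -0.8, -0.8]
opening: 0.001
```

```bash
python3 - <<'E'
from look import *
st();look('b6',tc=(140,220,200,280),sc=(110,190,230,310))
rows([fp(d,0,flip=False) for d in (145,137,129,121,113,105,97,89,81,73,65,57,49)])
E
```

```text
t 16.95 jig [-18.5 -57.   37.5] h 54.5 q [0.17 0.5  1.59 0.   1.06 0.57] F [ 0.  -0.8 -0.8] op 0.0
{"x": 0.01, "y": 0.1, "z": -0.04, "ax": 0.003, "ay": -0.004, "az": -0.006, "grip": 1},
{"x": -0.17, "y": 0.1, "z": 0.38, "ax": 0.003, "ay": 0.135, "az": -0.006, "grip": 1},
{"x": -0.28, "y": 0.1, "z": 0.83, "ax": 0.004, "ay": 0.275, "az": -0.006, "grip": 1},
{"x": -0.33, "y": 0.1, "z": 1.28, "ax": 0.004, "ay": 0.415, "az": -0.005, "grip": 1},
{"x": -0.32, "y": 0.1, "z": 1.74, "ax": 0.005, "ay": 0.554, "az": -0.005, "grip": 1},
{"x": -0.24, "y": 0.1, "z": 2.19, "ax": 0.005, "ay": 0.694, "az": -0.005, "grip": 1},
{"x": -0.11, "y": 0.09, "z": 2.63, "ax": 0.005, "ay": 0.834, "az": -0.005, "grip": 1},
{"x": 0.09, "y": 0.09, "z": 3.04, "ax": 0.006, "ay": 0.973, "az": -0.004, "grip": 1},
{"x": 0.35, "y": 0.09, "z": 3.43, "ax": 0.006, "ay": 1.113, "az": -0.004, "grip": 1},
{"x": 0.65, "y": 0.09, "z": 3.77, "ax": 0.006, "ay": 1.252, "az": -0.003, "grip": 1},
{"x": 1.0, "y": 0.08, "z": 4.07, "ax": 0.007, "ay": 1.392, "az": -0.003, "grip": 1},
{"x": 1.39, "y": 0.08, "z": 4.31, "ax": 0.007, "ay": 1.532, "az": -0.003, "grip": 1},
{"x": 1.8, "y": 0.08, "z": 4.5, "ax": 0.007, "ay": 1.671, "az": -0.002, "grip": 1},
```

View pics/b6.png

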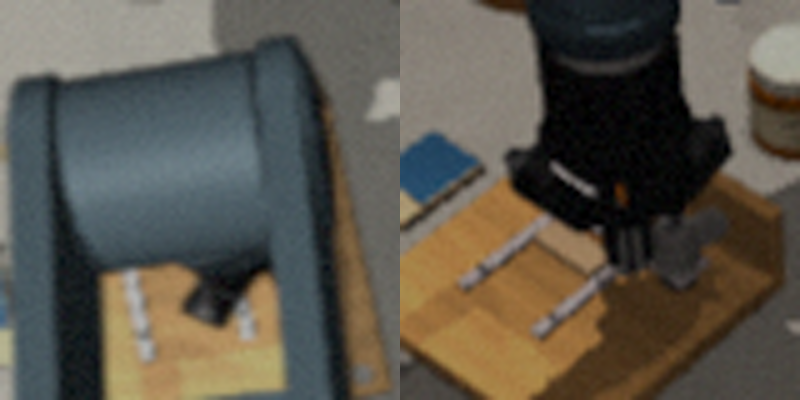

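apply_moves(increments=[{"x": -0.17,"y": 0.1,"z": 0.38,"ax": 0.0,"ay": 0.14,"az": 0.0,"grip": 1.0},{"x": -0.28,"y": 0.1,"z": 0.83,"ax": 0.0,"ay": 0.28,"az": 0.0,"grip": 1.0},{"x": -0.33,"y": 0.1,"z": 1.28,"ax": 0.0,"ay": 0.42,"az": 0.0,"grip": 1.0},{"x": -0.32,"y": 0.1,"z": 1.74,"ax": 0.0,"ay": 0.56,"az": 0.0,"grip": 1.0},{"x": -0.24,"y": 0.1,"z": 2.2,"ax": 0.0,"ay": 0.7,"az": 0.0,"grip": 1.0},{"x": -0.11,"y": 0.1,"z": 2.63,"ax": 0.0,"ay": 0.84,"az": 0.0,"grip": 1.0},{"x": 0.09,"y": 0.1,"z": 3.04,"ax": 0.0,"ay": 0.98,"az": 0.0,"grip": 1.0},{"x": 0.35,"y": 0.1,"z": 3.43,"ax": 0.0,"ay": 1.12,"az": 0.0,"grip": 1.0},{"x": 0.65,"y": 0.1,"z": 3.77,"ax": 0.0,"ay": 1.25,"az": 0.0,"grip": 1.0},{"x": 1.0,"y": 0.1,"z": 4.07,"ax": 0.0,"ay": 1.39,"az": 0.0,"grip": 1.0},{"x": 1.39,"y": 0.1,"z": 4.31,"ax": 0.0,"ay": 1.53,"az": 0.0,"grip": 1.0},{"x": 1.8,"y": 0.1,"z": 4.5,"ax": 0.0,"ay": 1.67,"az": 0.0,"grip": 1.0}])

```text
time_s: 18.55
eef_pos: [0.6171, 0.2574, 0.0364]
eef_rot: [0.361, -0.366, 0.608, -0.605]
wrist_force: [-1.9, 0.3, -0.9]
opening: -0.002
```

```bash
python3 - <<'E'
from look import *
st()
a=fp(49,15,flip=False);rows([a,a[:2]+(95,a[3])])
b=fp(232,18,flip=False);rows([b[:2]+(95,b[3])])
E
```

```text
t 18.55 jig [ 21.7 -29.6  36.4] h -41.0 q [0.22 0.58 1.46 0.   1.11 2.28] F [-1.9  0.3 -0.9] op -0.0
{"x": -0.0, "y": -0.0, "z": -1.41, "ax": 0.007, "ay": 0.0, "az": 0.004, "grip": 1},
{"x": 0.02, "y": -5.85, "z": -1.45, "ax": 0.007, "ay": 0.0, "az": 0.004, "grip": 1},
{"x": 5.75, "y": -5.87, "z": 4.9, "ax": -0.006, "ay": 3.09, "az": 0.011, "grip": 1},
```

apply_moves(increments=[{"x": 0.0,"y": 0.0,"z": -1.4,"ax": 0.0,"ay": 0.0,"az": 0.0,"grip": 1.0},{"x": 0.0,"y": -2.5,"z": -1.5,"ax": 0.0,"ay": 0.0,"az": 0.0,"grip": 1.0},{"x": 0.0,"y": -6.0,"z": -1.5,"ax": 0.0,"ay": 0.0,"az": 0.0,"grip": 1.0},{"x": 2.0,"y": -6.0,"z": 0.0,"ax": 0.0,"ay": -0.18,"az": 0.0,"grip": 1.0},{"x": 4.0,"y": -6.0,"z": 2.5,"ax": 0.0,"ay": -0.36,"az": 0.0,"grip": 1.0},{"x": 5.75,"y": -6.0,"z": 4.9,"ax": 0.0,"ay": -0.54,"az": 0.0,"grip": 1.0},{"x": 5.75,"y": -6.0,"z": 4.9,"ax": 0.0,"ay": -0.72,"az": 0.0,"grip": 1.0},{"x": 5.75,"y": -6.0,"z": 4.9,"ax": 0.0,"ay": -0.9,"az": 0.0,"grip": 1.0},{"x": 5.75,"y": -6.0,"z": 4.9,"ax": 0.0,"ay": -1.08,"az": 0.0,"grip": 1.0},{"x": 5.75,"y": -6.0,"z": 4.9,"ax": 0.0,"ay": -1.26,"az": 0.0,"grip": 1.0},{"x": 5.75,"y": -6.0,"z": 4.9,"ax": 0.0,"ay": -1.44,"az": 0.0,"grip": 1.0},{"x": 5.75,"y": -6.0,"z": 4.9,"ax": 0.0,"ay": -1.62,"az": 0.0,"grip": 1.0}])

```text
time_s: 20.05
eef_pos: [0.6329, 0.1844, 0.0969]
eef_rot: [-0.69, 0.691, -0.154, 0.149]
wrist_force: [0.3, 0.5, -0.5]
opening: 0.0
```

```bash
python3 - <<'E'
from look import *
st();look('b7',tc=(140,220,200,280),sc=(110,190,230,310))
b=fp(232,18,flip=False);rows([b[:2]+(95,b[3])])
E
```

```text
t 20.05 jig [  20.9 -104.3   96.9] h 52.5 q [0.1  0.49 1.46 0.   1.2  0.53] F [ 0.3  0.5 -0.5] op 0.0
{"x": 0.09, "y": 0.19, "z": -0.04, "ax": -0.003, "ay": -1.567, "az": -0.008, "grip": 1},
```

View pics/b7.png

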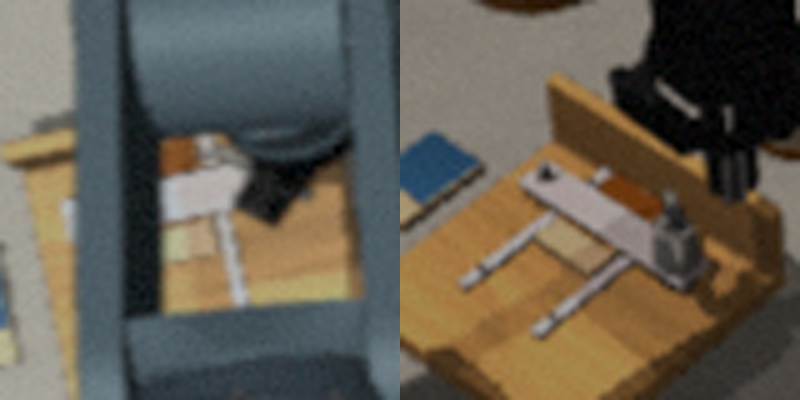

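apply_moves(increments=[{"x": 0.0,"y": 0.0,"z": 0.0,"ax": 0.0,"ay": -0.18,"az": 0.0,"grip": 1.0},{"x": 0.0,"y": 0.0,"z": 0.0,"ax": 0.0,"ay": -0.36,"az": 0.0,"grip": 1.0},{"x": 0.0,"y": 0.0,"z": 0.0,"ax": 0.0,"ay": -0.54,"az": 0.0,"grip": 1.0},{"x": 0.0,"y": 0.0,"z": 0.0,"ax": 0.0,"ay": -0.72,"az": 0.0,"grip": 1.0},{"x": 0.0,"y": 0.0,"z": 0.0,"ax": 0.0,"ay": -0.9,"az": 0.0,"grip": 1.0},{"x": 0.0,"y": 0.0,"z": 0.0,"ax": 0.0,"ay": -1.08,"az": 0.0,"grip": 1.0},{"x": 0.0,"y": 0.0,"z": 0.0,"ax": 0.0,"ay": -1.26,"az": 0.0,"grip": 1.0},{"x": 0.0,"y": 0.0,"z": 0.0,"ax": 0.0,"ay": -1.44,"az": 0.0,"grip": 1.0},{"x": 0.0,"y": 1.5,"z": 0.0,"ax": 0.0,"ay": -1.567,"az": 0.0,"grip": 1.0},{"x": 0.0,"y": 4.0,"z": 0.0,"ax": 0.0,"ay": -1.567,"az": 0.0,"grip": 1.0},{"x": 0.0,"y": 6.0,"z": 0.0,"ax": 0.0,"ay": -1.567,"az": 0.0,"grip": 1.0},{"x": 0.0,"y": 6.1,"z": 0.0,"ax": 0.0,"ay": -1.567,"az": 0.0,"grip": 1.0}])

```text
time_s: 21.65
eef_pos: [0.6306, 0.1844, 0.0338]
eef_rot: [0.599, -0.595, -0.375, 0.382]
wrist_force: [-0.8, 0.3, 0.4]
opening: -0.001
```

```bash
python3 - <<'E'
from look import *
st()
rows([fp(232,5,flip=False,z=35)]+[fp(d,0,flip=False,z=35) for d in (225,217,209,201,193,188,184,180,176)])
E
```

```text
t 21.65 jig [  18.6 -103.8   33.8] h 141.9 q [ 0.1   0.57  1.49  0.    1.09 -1.03] F [-0.8  0.3  0.4] op -0.0
{"x": 0.06, "y": -0.11, "z": 0.99, "ax": -0.01, "ay": -0.001, "az": -0.005, "grip": 1},
{"x": -0.1, "y": -0.1, "z": 1.86, "ax": -0.01, "ay": 0.121, "az": -0.006, "grip": 1},
{"x": -0.22, "y": -0.1, "z": 2.31, "ax": -0.01, "ay": 0.261, "az": -0.006, "grip": 1},
{"x": -0.27, "y": -0.09, "z": 2.76, "ax": -0.009, "ay": 0.401, "az": -0.007, "grip": 1},
{"x": -0.27, "y": -0.09, "z": 3.22, "ax": -0.009, "ay": 0.54, "az": -0.008, "grip": 1},
{"x": -0.2, "y": -0.08, "z": 3.67, "ax": -0.008, "ay": 0.68, "az": -0.008, "grip": 1},
{"x": -0.12, "y": -0.08, "z": 3.95, "ax": -0.008, "ay": 0.767, "az": -0.009, "grip": 1},
{"x": -0.05, "y": -0.08, "z": 4.16, "ax": -0.008, "ay": 0.837, "az": -0.009, "grip": 1},
{"x": 0.05, "y": -0.08, "z": 4.37, "ax": -0.007, "ay": 0.907, "az": -0.009, "grip": 1},
{"x": 0.15, "y": -0.08, "z": 4.58, "ax": -0.007, "ay": 0.976, "az": -0.01, "grip": 1},
```

Stroke to about 193°, then small steps with force checks.

apply_moves(increments=[{"x": 0.06,"y": -0.1,"z": 1.0,"ax": 0.0,"ay": 0.0,"az": 0.0,"grip": 1.0},{"x": -0.1,"y": -0.1,"z": 1.86,"ax": 0.0,"ay": 0.12,"az": 0.0,"grip": 1.0},{"x": -0.22,"y": -0.1,"z": 2.31,"ax": 0.0,"ay": 0.26,"az": 0.0,"grip": 1.0},{"x": -0.27,"y": -0.1,"z": 2.76,"ax": 0.0,"ay": 0.4,"az": 0.0,"grip": 1.0},{"x": -0.27,"y": -0.1,"z": 3.22,"ax": 0.0,"ay": 0.54,"az": 0.0,"grip": 1.0},{"x": -0.2,"y": -0.1,"z": 3.67,"ax": 0.0,"ay": 0.68,"az": 0.0,"grip": 1.0},{"x": -0.12,"y": -0.1,"z": 3.95,"ax": 0.0,"ay": 0.77,"az": 0.0,"grip": 1.0}])

```text
time_s: 22.52
eef_pos: [0.5946, 0.2003, 0.0364]
eef_rot: [0.696, -0.695, -0.122, 0.129]
wrist_force: [1.6, -1.1, -1.4]
opening: -0.005
```

```bash
python3 - <<'E'
from look import *
st()
rows([fp(d,0,flip=False,z=35) for d in (188,186,184,182,180,178,176)])
E
```

```text
t 22.52 jig [-12.9 -80.4  36.4] h 97.6 q [ 0.14  0.51  1.58  0.    1.07 -0.22] F [ 1.6 -1.1 -1.4] op -0.0
{"x": -0.03, "y": 0.14, "z": -0.01, "ax": -0.003, "ay": -0.006, "az": -0.009, "grip": 1},
{"x": -0.08, "y": 0.14, "z": 0.1, "ax": -0.003, "ay": 0.028, "az": -0.009, "grip": 1},
{"x": -0.12, "y": 0.14, "z": 0.2, "ax": -0.003, "ay": 0.063, "az": -0.009, "grip": 1},
{"x": -0.17, "y": 0.14, "z": 0.31, "ax": -0.002, "ay": 0.098, "az": -0.009, "grip": 1},
{"x": -0.21, "y": 0.14, "z": 0.42, "ax": -0.002, "ay": 0.133, "az": -0.009, "grip": 1},
{"x": -0.24, "y": 0.14, "z": 0.53, "ax": -0.002, "ay": 0.168, "az": -0.009, "grip": 1},
{"x": -0.27, "y": 0.15, "z": 0.64, "ax": -0.002, "ay": 0.203, "az": -0.009, "grip": 1},
```

apply_moves(increments=[{"x": -0.05,"y": 0.1,"z": 0.1,"ax": 0.0,"ay": 0.03,"az": 0.0,"grip": 1.0},{"x": -0.1,"y": 0.1,"z": 0.2,"ax": 0.0,"ay": 0.06,"az": 0.0,"grip": 1.0}])

```text
time_s: 22.78
eef_pos: [0.5932, 0.2017, 0.0363]
eef_rot: [0.7, -0.699, -0.101, 0.107]
wrist_force: [-0.7, -2.8, 1.6]
opening: 0.003
```

apply_moves(increments=[{"x": -0.05,"y": 0.0,"z": 0.1,"ax": 0.0,"ay": 0.03,"az": 0.0,"grip": 1.0},{"x": -0.05,"y": 0.0,"z": 0.1,"ax": 0.0,"ay": 0.03,"az": 0.0,"grip": 1.0}])

```text
time_s: 23.02
eef_pos: [0.5925, 0.2026, 0.0365]
eef_rot: [0.701, -0.701, -0.091, 0.097]
wrist_force: [0.3, -1.6, 0.4]
opening: 0.002
```

apply_moves(increments=[{"x": -0.03,"y": 0.0,"z": 0.1,"ax": 0.0,"ay": 0.03,"az": 0.0,"grip": 1.0},{"x": -0.03,"y": 0.0,"z": 0.1,"ax": 0.0,"ay": 0.03,"az": 0.0,"grip": 1.0}])

```text
time_s: 23.28
eef_pos: [0.5919, 0.2034, 0.0365]
eef_rot: [0.702, -0.702, -0.08, 0.086]
wrist_force: [0.0, -3.1, 0.4]
opening: 0.002
```

```bash
python3 - <<'E'
from look import *
st();look('b8',tc=(140,220,200,280),sc=(110,190,230,310))
rows([fp(d,0,flip=False,z=35) for d in (180,178,176)])
E
```

```text
t 23.27 jig [-14.9 -76.7  36.5] h 90.7 q [ 0.14  0.5   1.58  0.    1.06 -0.09] F [ 0.  -3.1  0.4] op 0.0
{"x": -0.06, "y": 0.15, "z": 0.02, "ax": -0.001, "ay": 0.013, "az": -0.009, "grip": 1},
{"x": -0.11, "y": 0.15, "z": 0.12, "ax": -0.001, "ay": 0.048, "az": -0.009, "grip": 1},
{"x": -0.15, "y": 0.15, "z": 0.23, "ax": -0.001, "ay": 0.083, "az": -0.009, "grip": 1},
```

View pics/b8.png

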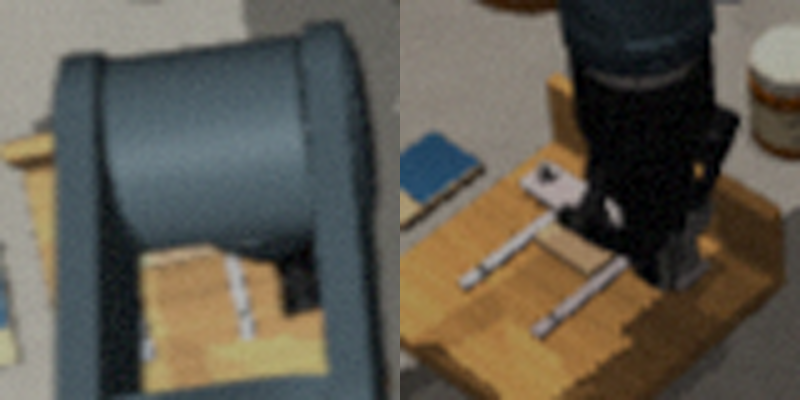

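apply_moves(increments=[{"x": -0.03,"y": 0.0,"z": 0.1,"ax": 0.0,"ay": 0.03,"az": 0.0,"grip": 1.0},{"x": -0.03,"y": 0.0,"z": 0.1,"ax": 0.0,"ay": 0.03,"az": 0.0,"grip": 1.0}])

```text
time_s: 23.62
eef_pos: [0.5915, 0.2034, 0.0365]
eef_rot: [-0.703, 0.704, 0.069, -0.075]
wrist_force: [-0.3, -6.3, 2.0]
opening: -0.001
```

apply_moves(increments=[{"x": -0.03,"y": 0.0,"z": 0.1,"ax": 0.0,"ay": 0.03,"az": 0.0,"grip": 1.0},{"x": -0.03,"y": 0.0,"z": 0.1,"ax": 0.0,"ay": 0.03,"az": 0.0,"grip": 1.0}])

```text
time_s: 23.88
eef_pos: [0.5911, 0.2033, 0.0365]
eef_rot: [-0.703, 0.705, 0.058, -0.065]
wrist_force: [-0.4, -7.4, 1.6]
opening: 0.001
```

apply_moves(increments=[{"x": 0.0,"y": 0.0,"z": 0.1,"ax": 0.0,"ay": -0.05,"az": 0.0,"grip": 1.0},{"x": 0.0,"y": 0.0,"z": 0.2,"ax": 0.0,"ay": -0.06,"az": 0.0,"grip": 1.0},{"x": 0.0,"y": 0.0,"z": 0.2,"ax": 0.0,"ay": -0.06,"az": 0.0,"grip": 1.0}])

```text
time_s: 24.25
eef_pos: [0.5918, 0.2035, 0.0366]
eef_rot: [-0.7, 0.704, 0.08, -0.085]
wrist_force: [1.8, -10.5, -0.4]
opening: 0.001
```

```bash
python3 - <<'E'
from look import *
st()
rows([(-15,-95,36,np.pi/2),(-40,-110,100,np.pi/2)])
E
```

```text
t 24.25 jig [-14.9 -76.6  36.6] h 90.6 q [ 0.14  0.5   1.58 -0.01  1.06 -0.09] F [  1.8 -10.5  -0.4] op 0.0
{"x": -0.02, "y": 0.07, "z": -1.84, "ax": 0.005, "ay": 0.01, "az": -0.008, "grip": 1},
{"x": -2.59, "y": -6.3, "z": -3.34, "ax": 0.005, "ay": 0.01, "az": -0.008, "grip": 1},
```

apply_moves(increments=[{"x": 0.0,"y": 0.0,"z": -0.8,"ax": 0.0,"ay": 0.0,"az": 0.0,"grip": 1.0},{"x": 0.0,"y": 0.0,"z": -1.8,"ax": 0.0,"ay": 0.0,"az": 0.0,"grip": 1.0},{"x": 0.0,"y": -3.0,"z": -2.0,"ax": 0.0,"ay": 0.0,"az": 0.0,"grip": 1.0},{"x": 0.0,"y": -8.0,"z": -2.0,"ax": 0.0,"ay": 0.0,"az": 0.0,"grip": 1.0},{"x": -5.0,"y": -12.0,"z": -2.0,"ax": 0.0,"ay": 0.0,"az": 0.0,"grip": 1.0},{"x": -10.0,"y": -14.0,"z": -2.0,"ax": 0.0,"ay": 0.0,"az": 0.0,"grip": 1.0},{"x": -15.0,"y": -14.0,"z": -2.0,"ax": 0.0,"ay": 0.0,"az": 0.0,"grip": 1.0},{"x": -17.0,"y": -14.0,"z": -2.0,"ax": 0.0,"ay": 0.0,"az": 0.0,"grip": 1.0},{"x": -17.0,"y": -14.0,"z": -2.0,"ax": 0.0,"ay": 0.0,"az": 0.0,"grip": 1.0}])

```text
time_s: 25.38
eef_pos: [0.4313, 0.1456, 0.1784]
eef_rot: [-0.701, 0.704, 0.08, -0.085]
wrist_force: [0.4, 0.2, 0.3]
opening: -0.001
```

```bash
python3 - <<'E'
from look import *
st();look('c1',tc=(140,220,200,280),sc=(110,190,230,310))
for c,(x0,y0) in(('top',(200,140)),('scene',(230,110))):
    for X in [(14,-62,64),(46,-62,64),(-18,-62,64),(-22,24,26.5),(-22,-24,26.5),(50,24,26.5),(50,-24,26.5)]: print(c,X,((proj(c,j2w(*X))-[x0,y0])*5+(0 if c=='top' else np.array([400,0]))).round())
E
```

```text
t 25.38 jig [-184.3  -97.5  178.4] h 90.6 q [ 0.07 -0.05  1.93 -0.01  1.26 -0.16] F [0.4 0.2 0.3] op -0.0
top (14, -62, 64) [262. 170.]
top (46, -62, 64) [250. 116.]
top (-18, -62, 64) [274. 225.]
top (-22, 24, 26.5) [138. 269.]
top (-22, -24, 26.5) [219. 251.]
top (50, 24, 26.5) [113. 149.]
top (50, -24, 26.5) [194. 131.]
scene (14, -62, 64) [674. 224.]
scene (46, -62, 64) [711. 194.]
scene (-18, -62, 64) [635. 255.]
scene (-22, 24, 26.5) [532. 234.]
scene (-22, -24, 26.5) [589. 272.]
scene (50, 24, 26.5) [616. 170.]
scene (50, -24, 26.5) [673. 206.]
```

View pics/c1.png

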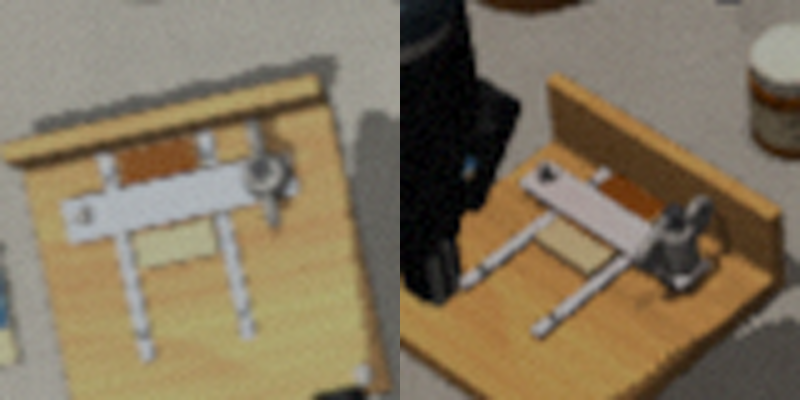

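View pics/c1top.png

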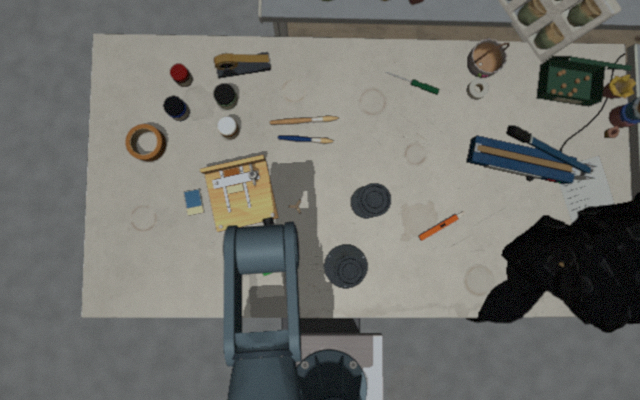

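```bash
python3 -c "
from h import *
print(ticket.hand_in())"
```

```text
the job is handed in; nothing more can be done
None
```

The tile is home against the back board and the wing nut is turned clockwise to its stop, clamping the strap. The job was handed in at about 25 s of the 54 s allowed, and no verdict was reported.

**Tile:** I pushed it along the channel with the shut fingers until it met the back board. It stopped at about 6 N, with the finger exactly where a fully home tile would put it. The top picture agrees to about 1–2 mm.

**Wing nut:** It took three fingertip strokes, about 290° in all. At the end it held at 10.5 N and would not move. The last pictures show the wings along the jig's x axis, which is the tight position.

**What went wrong or disagreed:**
- **Fingertip height:** the real fingertips stand about 38 mm higher than the stated 25 mm ahead of the TCP. My first tile push therefore passed above the tile without moving it, and I corrected for this.
- **Extra force:** while feeling for the base board, the fingertip pressed on it with about 40 N along z (43 N in all) for about a quarter of a second.
- **Bystanders:** the other things look unmoved in the last top picture. The arm hid the small brown look-alike tile and most of the green one, and the shadow fell over the stilt, so those are not confirmed.

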